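# Pack the radio kit into its foam insert

### The arm

A 6-joint arm with a two-finger parallel gripper is mounted at the origin on the work surface. World frame = base frame: x ahead of the robot, y to its left, z up, the work surface at z = 0. Lengths are in mm, angles in rad, forces in N, time in s.
With the tool pointing down it reaches from about 350 to 775 mm from the base axis. Payload 7.3 kg.
Tool frame: the origin (TCP) lies at the very end of the fingers, on their centre line; the grasp point (between the pads) lies 19 mm behind it; x points along the fingers, y is the direction in which the jaws open and shut, and the axes are right-handed (so a half turn about x gives the same grasp; the last joint's range is limited). The gripper opens to 92 mm and grips with 3 to 60 N. Pads are 19 mm wide; open, the fingers measure 130 mm over their backs; the gripper's body (75 mm by 190 mm) begins 47 mm behind the grasp point.
Start: joints at [1.08, 0.342, 1.524, -0, 1.275, -0.146], TCP at [177.441, 494.125, 226.741] pointing down, gripper open.
Joint ranges: [-2.53, 2.53], [-0.77, 2.02], [0.04, 2.7], [-1, 4.14], [0.28, 2.66], [-3.11, 3.11]. Speed limits (rad/s): [2.57, 2.57, 3.14, 3.14, 3.14, 3.14].

### API

Orientations are given as [roll, pitch, yaw] about the fixed x, y, z axes, in that order (R = Rz(yaw) Ry(pitch) Rx(roll)).
In Python, from plant import bot gives the robot as it stands.
- The arm moves only by the tool step_arm, never from a script. Its argument "targets" is a list that holds one entry, the list of rows, each a list of 4 numbers: the shift along the tool's x, y, z in m, then the turn about the tool's x in degrees. A call has exactly 5 rows; each row is the pose to reach, as a shift and turn from the pose measured when the call began, along the tool's axes at that moment; what a row does not reach only later rows make up. A row lasts 1/12 s, in which the tool goes at most 41.7 mm and 7.16 degrees, less where a joint would pass 70% of its speed; a pose out of reach is approached as far as the arm can. A call with a gripper value outside its range is refused whole. "jaw" is the closure, from 0 (fully open) to 1 (shut), set as the call begins (left out, the last holds). The fingers move at their own pace and stop on an object; the grip force is fixed at half the most. Time passes only in rows, so rows that repeat a pose let the fingers close, or fill a call up. It gives the time, the measured TCP pose, the force and the opening at its end, in the units of the state.
- bot.get_obs(): the state, without advancing time (a new reading comes with each control period).
- bot.capture(name): name is "side" or "top"; returns a dict with "color" (384x512x3 uint8, red, green, blue), "depth" (384x512 float32, mm along the optical axis (not along the pixel's ray), 0 where there is no reading), "fov_y" (degrees; the focal length in pixels is half the picture's height over the tangent of half this angle, whatever the lens; pixels are square), "cx", "cy" (the principal point, pixels), "rvec" (rotation vector, rad) and "tvec" (3), from world to camera coordinates, as OpenCV has them. Camera axes: x right, y down, z forward; pixel columns grow to the right and rows downward; lengths in mm; the calibration is good to about 2 mm. A picture is of the moment at which its call begins.
- bot.close_job(): hands the job in, once; it reports no verdict.
The state is a dict: "time": time; "joint_positions": joint angles; "dq": joint speeds; "tau": joint torques, N m; "tool_pos": TCP position; "tcp_rot": TCP orientation; "contact_force": force on the tool from outside, world axes, zero at the start; "moment": the same for the moment, N m; "grip_width": finger opening in mm.
Only numpy, scipy, OpenCV 4.12 (cv2) and the standard library are available. Lean on these libraries where they do the work, as an engineer would, in place of code of your own. Each camera call takes 0.05 s, during which the arm holds its last target. There are 200 camera calls.

### The job

Pack the radio kit: press the yellow multimeter, which somebody left lying across the foam insert, and the black handheld radio, which leans in the sloping desk stand, each into its own matching cutout, face up, until it sits fully home on the cutout's floor, and let go of both. Leave the mug, the mouse, the desk microphone and the black battery undisturbed.

Things in the scene. Friction and masses are not known exactly. Their poses are not given: they have to be found in the camera images.
- insert: Fixed 222 x 222 mm grey tray of charcoal foam, its flat top 50 mm above the table. Origin: centre of the underside, z up. Two cutouts along x, 20 mm deep, down to a light blue floor: the radio's at -y, the meter's at +y, 33 mm or more of foam between. 2.5 mm play round each part, but in each two springy foam ribs (points rib_r, rib_m) grip it.
- radio_pocket (a point): Middle of the floor of the radio cutout's main part (125 x 59 mm), 30 mm above the table; axes as the insert's. A 21 mm wide, 52 mm long antenna slot, as deep, runs on from its +x end, 15 mm off to +y. The radio is home when its origin is here with its axes parallel to these (antenna to +x).
- meter_pocket (a point): Middle of the floor of the meter cutout (155 mm long), 30 mm above the table; axes as the insert's. 63 mm wide, but 77 mm for the last 50 mm at the +x end. The meter is home when its origin is here with its axes parallel to these (wide head to +x).
- meter: Loose yellow multimeter, 150 mm long (x), 48 mm thick (z), 0.3 kg: 58 mm wide (y) from x = -75 to 30 mm, head 72 mm wide from 30 to 75 mm with the display. Origin: centre of the underside; z out of the face. Starts face up on the foam's top, lying across both cutouts and covering part of the radio's. Once home it stands 28 mm proud of the foam.
- radio: Loose black handheld radio, 0.3 kg: body 120 x 54 x 45 mm (x, y, z). Origin: centre of the body's back; z out of the face with the keys. From the +x end stand an antenna (16 mm thick, 50 long, at y = 15, z = 16 mm) and an orange knob (14 thick, 12 long, y = -13, z = 34). Starts with its back on the stand's slope, antenna uphill. Once home it stands 25 mm proud.
- stand: Fixed desk stand. Origin: centre of the underside of its base (150 x 90 mm). Its 66 mm wide slope rises 29 degrees (0.5 rad) towards +x, facing up and to -x; the radio's origin starts on it 55 mm above the stand's. A lip at the foot and two side cheeks, 18 mm above the slope, hold the radio's lowest 27 mm; the rest of its sides is free.
- mug: Bystander: white mug 76 mm across, 90 mm tall, with a handle at its +y side. Origin: centre of the underside.
- mouse: Bystander: computer mouse 75 x 50 mm, 31 mm tall. Origin: centre of the underside.
- battery: Bystander: black block battery, 65 mm (x) by 150 mm (y), 98 mm tall. Origin: centre of the underside.
- rib_r (a point): Midway between the radio cutout's two grey foam ribs (30 mm long, in the long walls, facing each other), level with the foam's top. Each stands 1.5 mm into the part's way. A part laid in is held up by the ribs, underside about 6 mm below the foam's top, 10 to 14 mm above the floor. Push it straight down, some 10 to 20 N, to the floor; it then stays.
- rib_m (a point): The same for the two like ribs of the meter cutout: midway between them, level with the foam's top. Same force and behaviour.
- desk_mic: Bystander: loose desk microphone, 200 mm tall: round black base 80 mm across, thin upright stem on its middle, grey head 44 mm across at the top. Origin: centre of the underside.
Things that resemble listed ones, but are neither listed nor needed, are in the scene too. Of the things shaped like the radio, the black one is meant.

How it is judged (in metres and radians):
At the end, for the whole second after the job is handed in: Meter and radio each lie released and still, face up in their own cutouts: origin within 5 mm sideways and less than 3 mm above the cutout's floor point, length within 0.08 rad of the cutout's, tilted less than 0.06 rad (horizontal distance between meter and meter_pocket below 0.005 m and z of meter in the frame of meter_pocket below 0.003 m and angle between the x axis of each of meter, radio and the x axis of insert, either way round below 0.08 rad and angle between each of meter, radio's own z axis and vertical below 0.06 rad and horizontal distance between radio and radio_pocket below 0.005 m and z of radio in the frame of radio_pocket below 0.003 m and linear speed of each of meter, radio below 0.02 m/s); the robot touches nothing.
It fails at once if the mug is shifted by more than 15 mm or tipped (distance of mug from where it was at the start of the episode above 0.015 m or angle between mug's own z axis and vertical above 0.3 rad).
It fails at once if the desk microphone is shifted by more than 15 mm or tipped (distance of desk_mic from where it was at the start of the episode above 0.015 m or angle between desk_mic's own z axis and vertical above 0.3 rad).
It fails at once if the mouse is shifted by more than 15 mm (distance of mouse from where it was at the start of the episode above 0.015 m).
It fails at once if the battery is shifted by more than 15 mm (distance of battery from where it was at the start of the episode above 0.015 m).
It also fails if it takes over 70 s, if anything falls off the work surface, if the arm or the gripper's body presses on something with over 40 N, if the wrist force passes 120 N, or if a joint passes its speed limit or range.

## Working session

There is one attempt and no reset: what is moved stays moved. The work goes in short steps, Python scripts to look and compute and a tool call to move; the robot and the scene stay as the last step left them, time stands still between calls to the robot, and variables do not carry over. Pictures are saved under pics/ and viewed, about 8 in all and at most 12, crops included, and the job is handed in when it is done.

Besides the shell and the picture viewer there is one more tool, called after "Request:" as name(argument=value, ...), one argument or row to a line, values as JSON. step_arm: Moves the arm, as the interface text tells. Its arguments: {"type":"object","properties":{"targets":{"type":"array","items":{"type":"array","items":{"type":"array","items":{"type":"number"}}}},"jaw":{"type":"number"}},"required":["targets"]}

```bash
mkdir -p pics; ls
cat > h.py <<'E'
import numpy as np, cv2
from plant import bot
def cap(n):
    c=bot.capture(n); c['f']=c['color'].shape[0]/2/np.tan(np.radians(c['fov_y'])/2)
    c['R']=cv2.Rodrigues(np.array(c['rvec'],float))[0]; c['t']=np.array(c['tvec'],float).ravel(); return c
def ray(c,u,v,z):
    d=c['R'].T@np.array([(u-c['cx'])/c['f'],(v-c['cy'])/c['f'],1]); o=-c['R'].T@c['t']
    return o+d*(z-o[2])/d[2]
def cloud(c):
    v,u=np.mgrid[:384,:512]; D=c['depth']
    P=np.stack([(u-c['cx'])/c['f']*D,(v-c['cy'])/c['f']*D,D],-1)
    return (P-c['t'])@c['R']
def save(n,im,s=1):
    im=cv2.resize(im,None,fx=s,fy=s,interpolation=cv2.INTER_CUBIC); cv2.imwrite('pics/'+n,im[...,::-1])
E
python3 - <<'E'
from h import *
o=bot.get_obs(); print(o)
for n in('top','side'):
    c=cap(n); save(n+'0.png',c['color'],1.5); np.save(n+'0.npy',c,allow_pickle=True)
    print(n,c['fov_y'],c['cx'],c['cy'],-c['R'].T@c['t'],c['R'][2])
E
```

```text
pics
{'time': 0.0, 'joint_positions': array([ 1.08001947e+00,  3.42700574e-01,  1.52497869e+00, -6.22236717e-05,
        1.27541730e+00, -1.46001809e-01]), 'dq': array([-0.00064763,  0.00098155,  0.00244738,  0.00041296, -0.00143859,
        0.00057768]), 'tau': array([-3.59577016e-04, -4.31243455e+01, -2.44218367e+01,  7.17697316e-02,
        5.57684444e-02, -5.84697295e-05]), 'tool_pos': array([177.25032774, 493.75020832, 226.06984306]), 'tcp_rot': array([-1.67725417,  1.56929124, -2.02201107]), 'contact_force': array([0.01778153, 0.12275812, 0.46658969]), 'moment': array([0.0019967 , 0.06736418, 0.09255414]), 'grip_width': 92.0774888601415}
top 51.17888579511206 255.89873628133438 193.3083434071505 [ 390.58981293   57.78274514 1281.63060232] [ 0.13338032  0.01388737 -0.99096762]
side 50.99334073198029 255.76518554050858 196.31095907500313 [  73.94304829 -654.37672102  797.05198413] [ 0.44186943  0.64003594 -0.6285741 ]
```

View pics/top0.png

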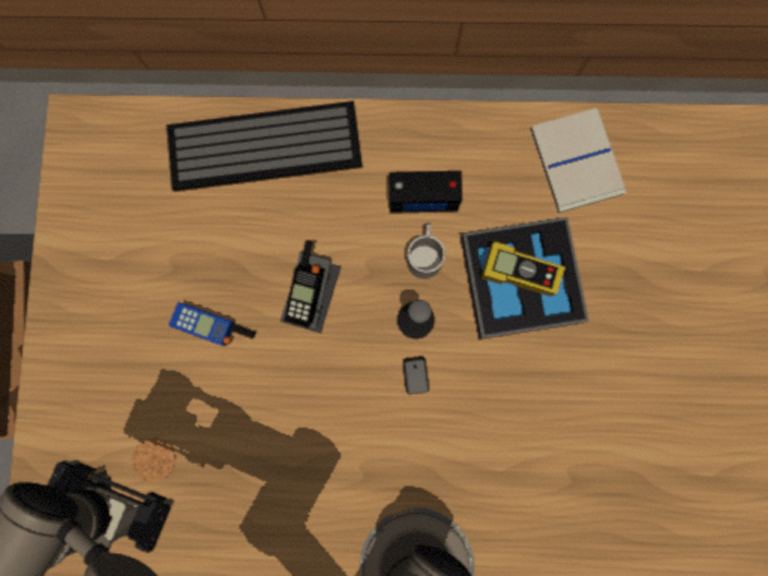

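View pics/side0.png

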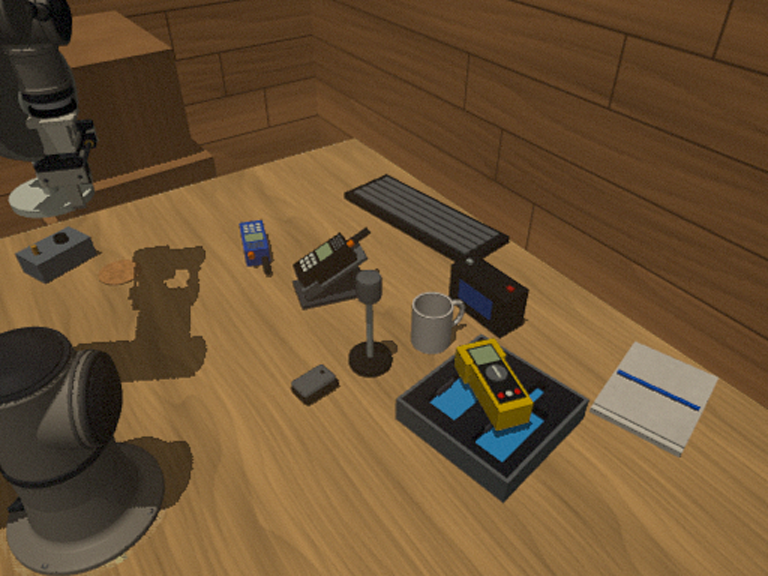

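Black radio candidates in the top view (1.5x): the black one at (308,285) in the stand and a blue one at (205,322) lying on the table. The task's is the black one. The yellow meter is at (524,268) with its display towards image left, the mug at (425,255), the mic at (416,318), the mouse at (416,376) and the battery at (425,190).

```bash
cat >> h.py <<'E'
def ld(n): return np.load(n+'0.npy',allow_pickle=True).item()
def rectm(mask,c,z,approx=None):
    """largest blob of mask -> ray-cast contour on plane z -> minAreaRect (centre, long side dir deg, sizes)"""
    n,l,s,_=cv2.connectedComponentsWithStats(mask.astype(np.uint8)); i=1+np.argmax(s[1:,4])
    k=cv2.findContours((l==i).astype(np.uint8),0,1)[0]; k=max(k,key=len)[:,0]
    P=np.array([ray(c,u,v,z)[:2] for u,v in k],np.float32)
    (x,y),(w,h),a=cv2.minAreaRect(P)
    if w<h: w,h,a=h,w,a+90
    return np.round([x,y,w,h,a],1),s[i,4]
E
python3 - <<'E'
from h import *
for n in('top','side'):
    c=ld(n); hsv=cv2.cvtColor(c['color'],cv2.COLOR_RGB2HSV); H,S,V=cv2.split(hsv); W=cloud(c); Z=W[...,2]
    X,Y=W[...,0],W[...,1]
    if n=='top':
        ins=(slice(140,235),slice(300,400))
        m=np.zeros(H.shape,bool); m[ins]=True
        print('meter',rectm(m&(Z>88)&(Z<110),c,98))
        print('meter head+foam z',np.median(Z[m&(Z>88)]), np.median(Z[m&(Z<60)&(Z>42)]))
        print('insert',rectm(m&(Z>42),c,50))
        for nm,(u0,u1,v0,v1),z0,z in(('mug',(268,300,150,190),60,90),('mic head',(262,292,185,228),150,200),('mouse',(262,292,230,268),15,31),('batt',(252,314,110,145),70,98)):
            m=np.zeros(H.shape,bool); m[v0:v1,u0:u1]=True; print(nm,rectm(m&(Z>z0),c,z))
        m=np.zeros(H.shape,bool); m[155:225,182:232]=True
    b=(Z>20)&(Y>100)&(Y<420)&(X>400)&(X<700)&(X>0)
    # radio: points high above table in stand region
    r=b&(V<70)
    P=W[r]; print(n,len(P),np.percentile(P,[1,50,99],axis=0).round())
    y,x=np.where(b); print('bbox px',x.min(),x.max(),y.min(),y.max())
    x0,y0,x1,y1=(180,150,235,228) if n=='top' else (185,145,260,210)
    save(n+'rad.png',c['color'][y0:y1,x0:x1],8)
E
```

```text
meter (array([ 596.4, -201.7,  151. ,   72.5,   72.3]), np.int32(1050))
meter head+foam z 99.00850618857602 50.30174233407761
insert (array([ 588.5, -214. ,  225.1,  223.4,   10.2]), np.int32(4128))
mug (array([630. , -10.1,  89.7,  75.3, 139.2]), np.int32(207))
mic head (array([497.6,  10.2,  43.9,  42.2, 150.1]), np.int32(214))
mouse (array([382.8,   8. ,  72.8,  48.2,   8.1]), np.int32(359))
batt (array([760.1,  -5.2, 148.8,  72.4,  91.1]), np.int32(1099))
top 731 [[460. 194.  21.]
 [555. 229.  91.]
 [636. 398. 125.]]
bbox px 144 220 160 230
side 968 [[459. 189.  21.]
 [540. 215.  75.]
 [634. 394. 123.]]
bbox px 162 246 152 198
```

View pics/toprad.png

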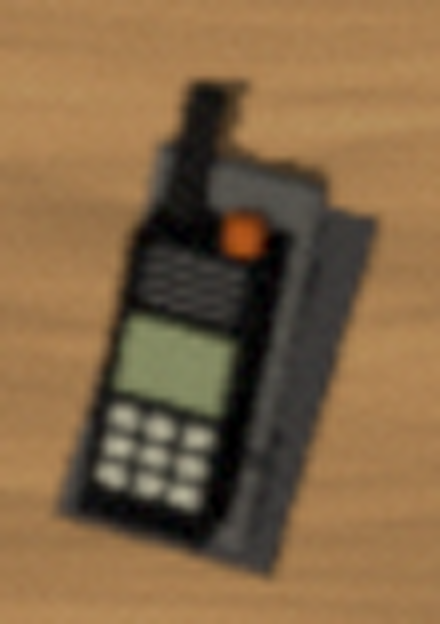

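Black radio confirmed: keys, screen and orange knob at crop (242,236), antenna up. Next I work out the grasp poses.

```bash
cat >> h.py <<'E'
from scipy.spatial.transform import Rotation as Ro
def pose(): 
    o=bot.get_obs(); R=Ro.from_euler('xyz',o['tcp_rot']).as_matrix(); return o['tool_pos'],R,o
def plan(wps):
    """wps: (x,y,z,jaw yaw deg) TCP poses, one call each; prints shift (m) in tool axes and turn (deg)"""
    p,R,o=pose(); print('at',p.round(1),'jaw yaw',np.degrees(np.arctan2(R[1,1],R[0,1])).round(1),'tilt',np.degrees(np.arccos(-R[2,0])).round(2),'F',o['contact_force'].round(1),'w',o['grip_width'].round(1),'t',o['time'],'j6',o['joint_positions'][5].round(2))
    for x,y,z,a in wps:
        q=np.array([x,y,z]); d=R.T@(q-p)/1000; y0=np.degrees(np.arctan2(R[1,1],R[0,1])); t=-((a-y0+180)%360-180)
        print((x,y,z,a),'->',d.round(4),round(t,1)); R=R@Ro.from_euler('x',t,degrees=True).as_matrix(); p=q
E
python3 - <<'E'
from h import *
plan([(320,330,290,0)])
for n in('top','side'):
    c=ld(n); W=cloud(c); hsv=cv2.cvtColor(c['color'],cv2.COLOR_RGB2HSV)
    m=(W[...,0]>440)&(W[...,0]<660)&(W[...,1]>170)&(W[...,1]<290)&(W[...,2]>30)
    P=W[m]
    best=None; rng=np.random.default_rng(0)
    for _ in range(3000):
        a=P[rng.choice(len(P),3,False)]; nn=np.cross(a[1]-a[0],a[2]-a[0]); L=np.linalg.norm(nn)
        if L<200: continue
        nn/=L; nn*=np.sign(nn[2])
        if abs(np.degrees(np.arccos(nn[2]))-28.65)>6: continue
        k=np.abs((P-a[0])@nn)<2.5
        if best is None or k.sum()>best.sum(): best=k
    Q=P[best]; c0=Q.mean(0); nn=np.linalg.svd(Q-c0)[2][2]; nn*=np.sign(nn[2])
    ex=np.array([0,0,1])-nn[2]*nn; ex/=np.linalg.norm(ex); ey=np.cross(nn,ex)
    uv=np.c_[(Q-c0)@ex,(Q-c0)@ey].astype(np.float32); r=cv2.minAreaRect(uv)
    lo,hi=np.percentile(uv,[1.5,98.5],axis=0); 
    print(n,len(Q),'tilt',np.degrees(np.arccos(nn[2])).round(1),'yaw',np.degrees(np.arctan2(ex[1],ex[0])).round(1),'rect',r,'lohi',lo,hi)
    f=c0+ex*r[0][0]+ey*r[0][1]; print(' face centre',f.round(1),'origin',(f-45*nn).round(1),'nn',nn.round(3),'ex',ex.round(3))
    # orange knob
    o=m&(hsv[...,0]<14)&(hsv[...,1]>150)&(hsv[...,2]>120); print(' knob',W[o].mean(0).round(1))
E
```

```text
Traceback (most recent call last):
  File "h.py", line 29, in plan
    p,R,o=pose(); print('at',p.round(1),'jaw yaw',np.degrees(np.arctan2(R[1,1],R[0,1])).round(1),'tilt',np.degrees(np.arccos(-R[2,0])).round(2),'F',o['contact_force'].round(1),'w',o['grip_width'].round(1),'t',o['time'],'j6',o['joint_positions'][5].round(2))
                                                                                                                                                                                    ^^^^^^^^^^^^^^^^^^^^^
AttributeError: 'float' object has no attribute 'round'
```

```bash
sed -i "s/o\['grip_width'\].round(1)/round(o['grip_width'],1)/" h.py
cat > rad.py <<'E'
from h import *
plan([(177,494,290,-20),(300,300,290,-17.7),(410,110,290,-17.7),(520,-80,290,-17.7),(596,-202,230,-17.7),(596,-202,74,-17.7)])
for n in('top','side'):
    c=ld(n); W=cloud(c); hsv=cv2.cvtColor(c['color'],cv2.COLOR_RGB2HSV)
    m=(W[...,0]>440)&(W[...,0]<660)&(W[...,1]>170)&(W[...,1]<290)&(W[...,2]>30)
    P=W[m]
    best=None; rng=np.random.default_rng(0)
    for _ in range(3000):
        a=P[rng.choice(len(P),3,False)]; nn=np.cross(a[1]-a[0],a[2]-a[0]); L=np.linalg.norm(nn)
        if L<200: continue
        nn/=L; nn*=np.sign(nn[2])
        if abs(np.degrees(np.arccos(nn[2]))-28.65)>6: continue
        k=np.abs((P-a[0])@nn)<2.5
        if best is None or k.sum()>best.sum(): best=k
    Q=P[best]; c0=Q.mean(0); nn=np.linalg.svd(Q-c0)[2][2]; nn*=np.sign(nn[2])
    ex=np.array([0,0,1])-nn[2]*nn; ex/=np.linalg.norm(ex); ey=np.cross(nn,ex)
    uv=np.c_[(Q-c0)@ex,(Q-c0)@ey].astype(np.float32); r=cv2.minAreaRect(uv)
    print(n,len(Q),'tilt',np.degrees(np.arccos(nn[2])).round(1),'yaw',np.degrees(np.arctan2(ex[1],ex[0])).round(1),'rect',r)
    f=c0+ex*r[0][0]+ey*r[0][1]; print(' face centre',f.round(1),'origin',(f-45*nn).round(1),'nn',nn.round(3),'ex',ex.round(3))
    o=m&(hsv[...,0]<14)&(hsv[...,1]>150)&(hsv[...,2]>120); print(' knob',W[o].mean(0).round(1))
E
python3 rad.py
```

```text
at [177.3 493.8 226.1] jaw yaw 70.2 tilt 0.08 F [-0.6 -0.8 -0.4] w 92.0 t 0.1 j6 -0.15
(177, 494, 290, -20) -> [-0.0639  0.     -0.0003] 90.2
(300, 300, 290, -17.7) -> [0.0002 0.1819 0.1402] -2.3
(410, 110, 290, -17.7) -> [0.0002 0.1626 0.1476] -0.0
(520, -80, 290, -17.7) -> [0.0002 0.1626 0.1476] -0.0
(596, -202, 230, -17.7) -> [0.0601 0.1095 0.093 ] -0.0
(596, -202, 74, -17.7) -> [ 0.156   0.     -0.0002] -0.0
top 500 tilt 28.3 yaw -14.7 rect ((4.283538818359375, 0.5481605529785156), (128.53854370117188, 54.2674674987793), 0.0997576043009758)
 face centre [535.2 238.4  97. ] origin [555.9 233.   57.4] nn [-0.458  0.12   0.881] ex [ 0.852 -0.223  0.474]
 knob [585.8 211.  121.3]
side 381 tilt 28.7 yaw -15.1 rect ((-1.6693458557128906, 0.7075214385986328), (57.96158981323242, 119.4461898803711), 89.52555084228516)
 face centre [530.3 238.   94.6] origin [551.1 232.3  55.1] nn [-0.463  0.125  0.877] ex [ 0.847 -0.228  0.48 ]
 knob [589.5 204.9 118.6]
```

Run:
```python
from h import *
plan([(200,450,295,50),(310,275,295,20),(420,100,295,-10),(530,-80,295,-17.7),(596.4,-201.7,200,-17.7)])
```

```text
at [177.3 493.8 226.1] jaw yaw 70.2 tilt 0.08 F [-0.6 -0.8 -0.4] w 92.0 t 0.1 j6 -0.15
(200, 450, 295, 50) -> [-0.0688 -0.0336  0.0362] 20.2
(310, 275, 295, 20) -> [ 1.000e-04 -6.340e-02  1.968e-01] 30.0
(420, 100, 295, -10) -> [1.000e-04 4.350e-02 2.021e-01] 30.0
(530, -80, 295, -17.7) -> [1.000e-04 1.396e-01 1.582e-01] 7.7
(596.4, -201.7, 200, -17.7) -> [0.0951 0.1003 0.0956] 0.0
```

Request:
step_arm(
  targets=[
    [[-0.069, -0.034, 0.036, 7], [-0.069, -0.034, 0.036, 14], [-0.069, -0.034, 0.036, 20.2], [-0.069, -0.034, 0.036, 20.2], [-0.069, -0.034, 0.036, 20.2]],
  ],
  jaw=0,
)

```text
time: 0.52
tool_pos: [199.5, 449.5, 294.7]
tcp_rot: [-1.504, 1.569, -2.198]
contact_force: [-0.1, -0.6, -0.4]
grip_width: 91.8
```

Request:
step_arm(
  targets=[
    [[0, -0.0127, 0.0394, 6], [0, -0.0254, 0.0788, 12], [0, -0.038, 0.1182, 18], [0, -0.0508, 0.1576, 24], [0, -0.0634, 0.197, 30]],
  ],
)

```text
time: 0.93
tool_pos: [310.1, 273.2, 293.3]
tcp_rot: [-1.245, 1.566, -2.463]
contact_force: [0.9, -0.1, 0.1]
grip_width: 92.0
```

Request:
step_arm(
  targets=[
    [[0, 0.0087, 0.04, 6], [0, 0.0174, 0.08, 12], [0, 0.026, 0.12, 18], [0, 0.0348, 0.16, 24], [0, 0.0435, 0.2, 30]],
  ],
)

```text
time: 1.35
tool_pos: [420.2, 99.2, 292.0]
tcp_rot: [-0.984, 1.563, -2.726]
contact_force: [1.7, -0.1, 0.4]
grip_width: 91.5
```

Run:
```python
from h import *
plan([(530,-80,295,-17.7),(596.4,-201.7,170,-17.7),(596.4,-201.7,74,-17.7)])
```

```text
at [420.2  99.2 292. ] jaw yaw -9.8 tilt 0.43 F [ 1.7 -0.1  0.4] w 91.5 t 1.35 j6 0.23
(530, -80, 295, -17.7) -> [-0.0032  0.1388  0.1578] 7.9
(596.4, -201.7, 170, -17.7) -> [0.1249 0.101  0.0951] -0.0
(596.4, -201.7, 74, -17.7) -> [ 0.096   0.0005 -0.0005] 0.0
```

Request:
step_arm(
  targets=[
    [[-0.003, 0.028, 0.0316, 2], [-0.003, 0.056, 0.063, 4], [-0.003, 0.084, 0.095, 6], [-0.003, 0.112, 0.127, 8], [-0.003, 0.139, 0.158, 8]],
  ],
)

```text
time: 1.77
tool_pos: [528.9, -78.6, 292.8]
tcp_rot: [-1.083, 1.561, -2.962]
contact_force: [1.4, 0.2, 0.5]
grip_width: 91.8
```

Request:
step_arm(
  targets=[
    [[0.02, 0.025, 0.024, 0], [0.05, 0.05, 0.048, 0], [0.085, 0.076, 0.072, 0], [0.11, 0.101, 0.095, 0], [0.11, 0.101, 0.095, 0]],
  ],
)

```text
time: 2.18
tool_pos: [594.1, -202.1, 174.9]
tcp_rot: [-1.348, 1.552, 3.057]
contact_force: [-0.9, 0.7, -0.7]
grip_width: 91.8
```

Run:
```python
from h import *
plan([(596.4,-201.7,74,-17.7)])
```

```text
at [ 594.1 -202.1  174.9] jaw yaw -17.6 tilt 1.09 F [-0.9  0.7 -0.7] w 91.8 t 2.1833 j6 -0.14
(596.4, -201.7, 74, -17.7) -> [ 0.1008  0.004  -0.0015] 0.1
```

Request:
step_arm(
  targets=[
    [[0.025, 0.002, -0.0015, 0], [0.055, 0.004, -0.0015, 0], [0.085, 0.004, -0.0015, 0], [0.1, 0.004, -0.0015, 0], [0.1, 0.004, -0.0015, 0]],
  ],
)

```text
time: 2.6
tool_pos: [593.6, -199.4, 69.5]
tcp_rot: [-1.482, 1.542, 2.926]
contact_force: [-0.1, -0.2, 0.1]
grip_width: 91.9
```

Run:
```python
from h import *
for n in('side',):
    c=cap(n); save('g1.png',c['color'][190:345,240:400],4)
plan([(596.4,-201.7,74,-17.7)])
```

```text
at [ 595.  -200.2   72.2] jaw yaw -17.4 tilt 1.42 F [-0.5 -0.   1.2] w 91.8 t 2.65 j6 -0.14
(596.4, -201.7, 74, -17.7) -> [-0.0018  0.0017  0.0011] 0.3
```

View pics/g1.png

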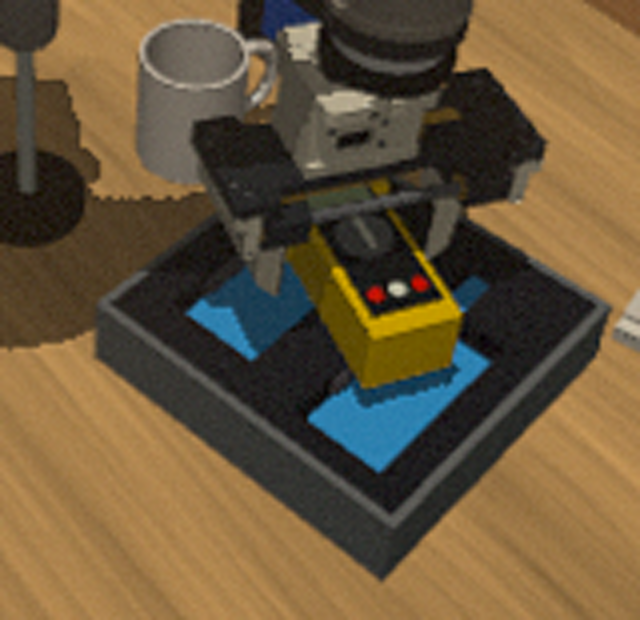

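The fingers straddle the meter (crop, around (340,230)). Closing.

Request:
step_arm(
  targets=[
    [[-0.002, 0.0015, 0.001, 0.3], [-0.002, 0.0015, 0.001, 0.3], [-0.002, 0.0015, 0.001, 0.3], [-0.002, 0.0015, 0.001, 0.3], [-0.002, 0.0015, 0.001, 0.3]],
  ],
  jaw=1,
)

```text
time: 3.07
tool_pos: [596.8, -201.8, 75.2]
tcp_rot: [-1.413, 1.548, 2.991]
contact_force: [1.8, -1.0, 0.8]
grip_width: 63.1
```

Request:
step_arm(
  targets=[
    [[0, 0, 0, 0], [0, 0, 0, 0], [0, 0, 0, 0], [0, 0, 0, 0], [0, 0, 0, 0]],
  ],
)

```text
time: 3.48
tool_pos: [596.9, -201.8, 75.6]
tcp_rot: [-1.41, 1.548, 2.993]
contact_force: [-0.9, 0.5, 1.7]
grip_width: 58.0
```

Request:
step_arm(
  targets=[
    [[-0.02, 0, 0, 0], [-0.05, 0, 0, 0], [-0.08, 0, 0, 0], [-0.1, 0, 0, 0], [-0.1, 0, 0, 0]],
  ],
)

```text
time: 3.9
tool_pos: [600.9, -203.0, 179.9]
tcp_rot: [-1.263, 1.556, 3.14]
contact_force: [0.9, 0.4, -2.7]
grip_width: 58.0
```

Run:
```python
from h import *
plan([])
```

```text
at [ 600.9 -203.   179.9] jaw yaw -17.7 tilt 0.87 F [ 0.9  0.4 -2.7] w 58.0 t 3.9 j6 -0.13
```

Run:
```python
from h import *
plan([(520,-310,185,-48.7),(440,-410,185,-79.8)])
```

```text
at [ 600.9 -203.   179.9] jaw yaw -17.7 tilt 0.87 F [ 0.9  0.4 -2.7] w 58.0 t 3.9 j6 -0.13
(520, -310, 185, -48.7) -> [-0.0038 -0.0446  0.1266] 31.0
(440, -410, 185, -79.8) -> [0.0012 0.0223 0.1261] 31.1
```

Request:
step_arm(
  targets=[
    [[-0.004, -0.012, 0.033, 7], [-0.004, -0.024, 0.066, 14], [-0.004, -0.036, 0.1, 21], [-0.004, -0.0446, 0.1266, 28], [-0.004, -0.0446, 0.1266, 31]],
  ],
)

```text
time: 4.32
tool_pos: [515.9, -313.9, 182.7]
tcp_rot: [-0.727, 1.551, 3.125]
contact_force: [1.1, 0.1, -3.1]
grip_width: 58.2
```

Request:
step_arm(
  targets=[
    [[0, 0.006, 0.033, 7], [0, 0.012, 0.066, 14], [0, 0.018, 0.1, 21], [0, 0.022, 0.126, 28], [0, 0.022, 0.126, 31]],
  ],
)

```text
time: 4.73
tool_pos: [430.5, -416.1, 181.8]
tcp_rot: [-0.217, 1.547, 3.082]
contact_force: [-0.4, 0.6, -2.7]
grip_width: 58.3
```

Request:
step_arm(
  targets=[
    [[0, 0, 0, 0], [0, 0, 0, 0], [0, 0, 0, 0], [0, 0, 0, 0], [0, 0, 0, 0]],
  ],
)

```text
time: 5.15
tool_pos: [431.0, -415.3, 181.5]
tcp_rot: [-0.238, 1.547, 3.064]
contact_force: [0.2, -0.6, -3.4]
grip_width: 58.0
```

Run:
```python
from h import *
for n in('top','side'):
    c=cap(n); np.save(n+'1.npy',c,allow_pickle=True)
    save(n+'1.png',c['color'][135:235,295:400] if n=='top' else c['color'][180:345,230:410],6 if n=='top' else 3.5)
plan([])
```

```text
at [ 430.9 -415.5  181.7] jaw yaw -80.9 tilt 1.36 F [ 0.7  0.  -4. ] w 57.7 t 5.25 j6 0.53
```

View pics/top1.png

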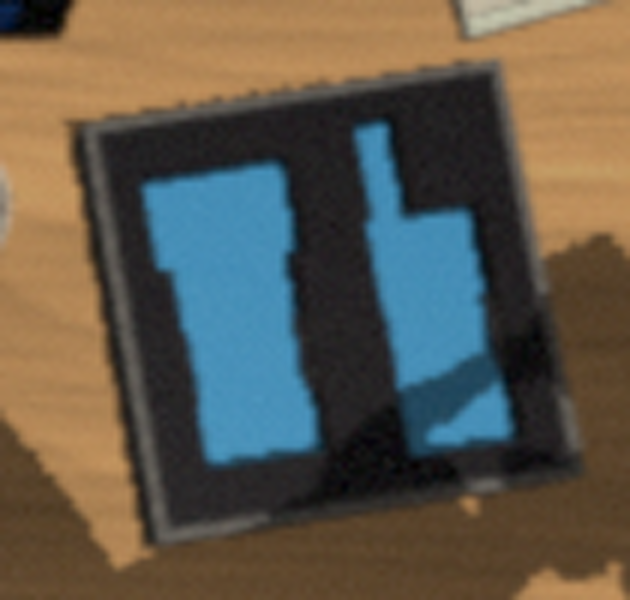

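View pics/side1.png

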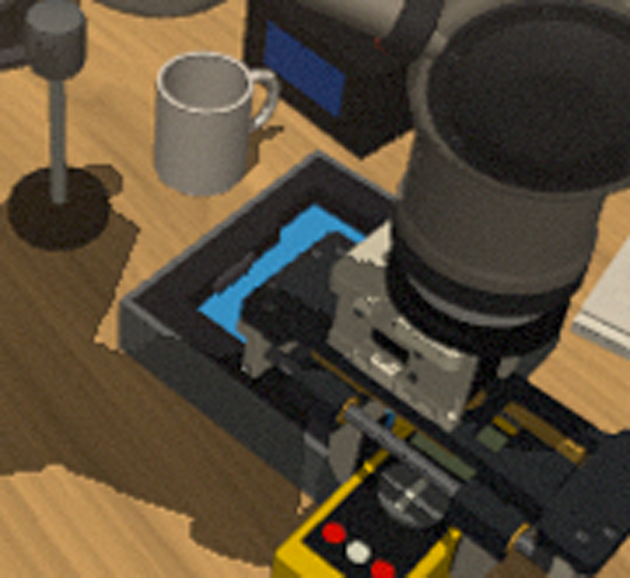

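Top view: the meter cutout is at crop x 145–320, y 160–465; the radio cutout with its slot is at 355–510, y 120–455. The side camera is mostly blocked by the gripper. Next I measure the cutout edges.

```bash
cat > cut.py <<'E'
from h import *
c=np.load('top1.npy',allow_pickle=True).item()
k=4; v0,u0=135,295; im=c['color'][135:235,295:400]
big=cv2.resize(im,None,fx=k,fy=k,interpolation=cv2.INTER_CUBIC)
H,S,V=cv2.split(cv2.cvtColor(big,cv2.COLOR_RGB2HSV)); B=big.astype(int)
m=((B[...,2]-B[...,0])>40)&(H>90)&(H<115)
m[:, :30]=0
n,l,s,ce=cv2.connectedComponentsWithStats(m.astype(np.uint8))
ids=[i for i in range(1,n) if s[i,4]>3000]; ids.sort(key=lambda i:ce[i][0])
W=cloud(c); Z=W[...,2]
mm=np.zeros(Z.shape,bool); mm[135:235,300:400]=1
mm&=(W[...,0]<715)&(W[...,1]<-80)&(Z>42)&(Z<60)
print('insert',rectm(mm,c,50))
def px(ub,vb): return (ub+.5)/k-.5+u0,(vb+.5)/k-.5+v0
ang=[]
for i in ids:
    k_=max(cv2.findContours((l==i).astype(np.uint8),0,1)[0],key=len)[:,0]
    P=np.array([ray(c,*px(*q),30)[:2] for q in k_]); 
    P5=np.array([ray(c,*px(*q),50)[:2] for q in k_])
    res=[]
    for a in np.arange(5,15,.1):   # yaw from sharpness of edge histogram
        t=np.radians(a); q=P@np.array([-np.sin(t),np.cos(t)]); h=np.histogram(q,np.arange(q.min()-1,q.max()+2,1))[0]; res.append((np.sort(h)[-2:].sum(),a))
    print('yaw',max(res))
    t=np.radians(10.2); A=np.array([[np.cos(t),np.sin(t)],[-np.sin(t),np.cos(t)]])
    o=np.array([588.5,-214]); L=(P-o)@A.T; L5=(P5-o)@A.T
    print('z30 local x/y range',L.min(0).round(1),L.max(0).round(1),' z50 ',L5.min(0).round(1),L5.max(0).round(1))
    for xa in range(int(L[:,0].min())+5,int(L[:,0].max()),12):
        sl=np.abs(L[:,0]-xa)<3
        lo=sl&(L[:,1]<L[:,1].mean()); hi=sl&(L5[:,1]>L5[:,1].mean())
        if lo.any() and hi.any(): print(xa,'-y edge(z30)',np.median(L[lo,1]).round(1),'+y edge(z50)',np.median(L5[hi,1]).round(1),'mid',((np.median(L[lo,1])+np.median(L5[hi,1]))/2).round(1))
E
python3 cut.py
```

```text
insert (array([ 589.9, -213.6,  223.6,  222.4,  100.2]), np.int32(3270))
yaw (np.int64(111), np.float64(10.49999999999998))
z30 local x/y range [-74.2   4. ] [81.7 82.1]  z50  [-75.4   8.8] [78.  85.6]
-69 -y edge(z30) 13.2 +y edge(z50) 77.2 mid 45.2
-57 -y edge(z30) 11.7 +y edge(z50) 77.9 mid 44.8
-45 -y edge(z30) 12.8 +y edge(z50) 77.5 mid 45.1
-33 -y edge(z30) 15.6 +y edge(z50) 75.8 mid 45.7
-21 -y edge(z30) 14.8 +y edge(z50) 76.0 mid 45.4
-9 -y edge(z30) 15.3 +y edge(z50) 76.1 mid 45.7
3 -y edge(z30) 12.6 +y edge(z50) 78.0 mid 45.3
15 -y edge(z30) 11.5 +y edge(z50) 77.5 mid 44.5
27 -y edge(z30) 11.8 +y edge(z50) 78.1 mid 44.9
39 -y edge(z30) 6.0 +y edge(z50) 84.9 mid 45.4
51 -y edge(z30) 4.4 +y edge(z50) 85.2 mid 44.8
63 -y edge(z30) 5.0 +y edge(z50) 84.6 mid 44.8
75 -y edge(z30) 4.8 +y edge(z50) 84.9 mid 44.9
yaw (np.int64(140), np.float64(11.899999999999975))
z30 local x/y range [-84.4 -88.5] [ 93.6 -30.3]  z50  [-85.4 -82.3] [ 89.8 -25. ]
-79 -y edge(z30) -87.2 +y edge(z50) -27.7 mid -57.4
-67 -y edge(z30) -87.8 +y edge(z50) -28.0 mid -57.9
-55 -y edge(z30) -87.3 +y edge(z50) -28.3 mid -57.8
-43 -y edge(z30) -83.7 +y edge(z50) -26.1 mid -54.9
-31 -y edge(z30) -83.3 +y edge(z50) -27.2 mid -55.2
-19 -y edge(z30) -84.6 +y edge(z50) -26.8 mid -55.7
-7 -y edge(z30) -85.6 +y edge(z50) -26.0 mid -55.8
5 -y edge(z30) -87.6 +y edge(z50) -25.6 mid -56.6
17 -y edge(z30) -87.5 +y edge(z50) -25.3 mid -56.4
29 -y edge(z30) -87.9 +y edge(z50) -26.0 mid -56.9
41 -y edge(z30) -71.9 +y edge(z50) -28.8 mid -50.4
```

Run:
```python
from h import *
plan([(500,-310,185,-79.8),(583.6,-169.2,165,-79.8),(583.6,-169.2,85,-79.8)])
```

```text
at [ 430.9 -415.5  181.7] jaw yaw -80.9 tilt 1.36 F [ 0.7  0.  -4. ] w 57.7 t 5.25 j6 0.53
(500, -310, 185, -79.8) -> [-0.0047 -0.0933 -0.0848] -1.1
(583.6, -169.2, 165, -79.8) -> [ 0.0182 -0.1237 -0.1077] -0.0
(583.6, -169.2, 85, -79.8) -> [ 0.08    0.0004 -0.0018] -0.0
```

Request:
step_arm(
  targets=[
    [[-0.005, -0.025, -0.022, -1], [-0.005, -0.05, -0.044, -1], [-0.005, -0.075, -0.066, -1], [-0.005, -0.0933, -0.085, -1], [-0.005, -0.0933, -0.085, -1]],
  ],
)

```text
time: 5.67
tool_pos: [503.0, -305.2, 185.5]
tcp_rot: [-0.32, 1.549, 3.003]
contact_force: [-0.5, 0.0, -3.4]
grip_width: 58.4
```

Request:
step_arm(
  targets=[
    [[0.005, -0.03, -0.027, 0], [0.01, -0.06, -0.053, 0], [0.014, -0.09, -0.08, 0], [0.018, -0.1237, -0.1077, 0], [0.018, -0.1237, -0.1077, 0]],
  ],
)

```text
time: 6.08
tool_pos: [588.5, -157.3, 165.3]
tcp_rot: [-0.471, 1.548, 2.859]
contact_force: [-0.8, 0.2, -4.4]
grip_width: 58.0
```

Request:
step_arm(
  targets=[
    [[0, 0, 0, 0], [0.0, 0, 0, 0], [0.0, 0, 0, 0], [0, 0, 0, 0], [0, 0, 0, 0]],
  ],
)

```text
time: 6.5
tool_pos: [588.1, -158.8, 165.5]
tcp_rot: [-0.456, 1.549, 2.872]
contact_force: [0.6, 1.5, -2.5]
grip_width: 58.1
```

Run:
```python
from h import *
plan([(583.6,-169.2,85,-79.8)])
```

```text
at [ 588.1 -158.8  165.5] jaw yaw -79.3 tilt 1.26 F [ 0.6  1.5 -2.5] w 58.1 t 6.5 j6 1.0
(583.6, -169.2, 85, -79.8) -> [0.0806 0.0102 0.0047] 0.5
```

Request:
step_arm(
  targets=[
    [[0.02, 0.01, 0.0047, 0.5], [0.045, 0.01, 0.0047, 0.5], [0.065, 0.01, 0.0047, 0.5], [0.08, 0.01, 0.0047, 0.5], [0.08, 0.01, 0.0047, 0.5]],
  ],
)

```text
time: 6.92
tool_pos: [581.1, -169.3, 82.3]
tcp_rot: [-0.473, 1.542, 2.845]
contact_force: [-0.6, 0.4, -4.6]
grip_width: 58.1
```

Request:
step_arm(
  targets=[
    [[0, 0, 0, 0], [0.0, 0, 0, 0], [0.0, 0, 0, 0], [0, 0, 0, 0], [0, 0, 0, 0]],
  ],
)

```text
time: 7.33
tool_pos: [581.6, -169.5, 83.3]
tcp_rot: [-0.466, 1.544, 2.852]
contact_force: [0.0, 0.2, -3.3]
grip_width: 58.0
```

Run:
```python
from h import *
plan([(583.6,-169.2,75,-79.8)])
a=cap('top');b=cap('side')
A=cv2.resize(a['color'][130:235,290:400],(440,420),interpolation=cv2.INTER_CUBIC); B=cv2.resize(b['color'][190:330,260:380],(360,420),interpolation=cv2.INTER_CUBIC)
save('h2.png',np.hstack([A,B]))
```

```text
at [ 581.6 -169.5   83.3] jaw yaw -79.9 tilt 1.52 F [ 0.   0.2 -3.3] w 58.0 t 7.3333 j6 0.99
(583.6, -169.2, 75, -79.8) -> [ 0.0082  0.0001 -0.0022] -0.1
```

View pics/h2.png

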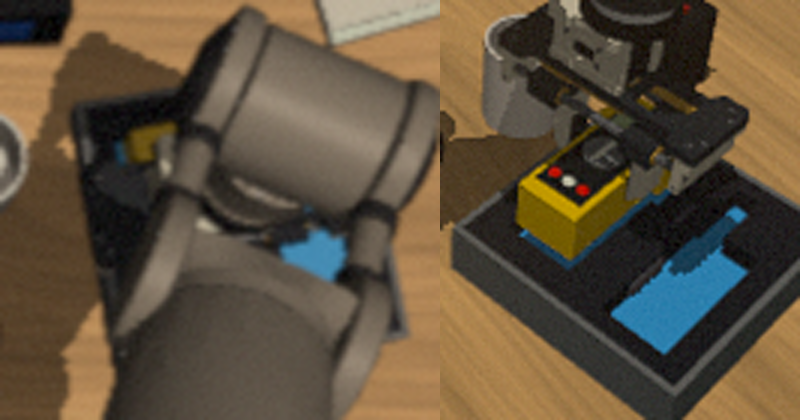

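Request:
step_arm(
  targets=[
    [[0.002, 0, -0.002, 0], [0.006, 0, -0.0022, 0], [0.0085, 0, -0.0022, 0], [0.0085, 0, -0.0022, 0], [0.0085, 0, -0.0022, 0]],
  ],
)

```text
time: 7.85
tool_pos: [583.1, -168.8, 73.9]
tcp_rot: [-0.472, 1.543, 2.846]
contact_force: [0.7, -0.6, -3.5]
grip_width: 57.8
```

Request:
step_arm(
  targets=[
    [[0.001, 0, 0, 0], [0.002, 0, 0, 0], [0.003, 0, 0, 0], [0.004, 0, 0, 0], [0.004, 0, 0, 0]],
  ],
)

```text
time: 8.27
tool_pos: [583.0, -168.6, 70.0]
tcp_rot: [-0.478, 1.542, 2.839]
contact_force: [-0.1, 2.0, -2.5]
grip_width: 58.1
```

Run:
```python
from h import *
plan([(583.6,-169.2,65,-79.8)])
print(bot.get_obs()['moment'])
```

```text
at [ 583.  -168.6   70. ] jaw yaw -79.9 tilt 1.62 F [-0.1  2.  -2.5] w 58.1 t 8.2667 j6 0.99
(583.6, -169.2, 65, -79.8) -> [ 0.005   0.0007 -0.0006] -0.1
[ 0.16661633  0.33779691 -0.07808716]
```

Request:
step_arm(
  targets=[
    [[0.001, 0.0005, -0.0005, 0], [0.002, 0.0005, -0.0005, 0], [0.003, 0.0005, -0.0005, 0], [0.004, 0.0005, -0.0005, 0], [0.004, 0.0005, -0.0005, 0]],
  ],
)

```text
time: 8.68
tool_pos: [583.6, -168.3, 66.0]
tcp_rot: [-0.512, 1.543, 2.805]
contact_force: [-1.2, 5.5, 3.3]
grip_width: 57.6
```

Request:
step_arm(
  targets=[
    [[0.001, 0, 0, 0], [0.002, 0, 0, 0], [0.003, 0, 0, 0], [0.004, 0, 0, 0], [0.004, 0, 0, 0]],
  ],
)

```text
time: 9.1
tool_pos: [583.5, -168.2, 61.5]
tcp_rot: [-0.52, 1.542, 2.798]
contact_force: [0.5, 4.0, -0.7]
grip_width: 57.9
```

Request:
step_arm(
  targets=[
    [[0.001, 0, 0, 0], [0.002, 0, 0, 0], [0.003, 0, 0, 0], [0.004, 0, 0, 0], [0.004, 0, 0, 0]],
  ],
)

```text
time: 9.52
tool_pos: [583.2, -168.2, 57.1]
tcp_rot: [-0.518, 1.542, 2.8]
contact_force: [-0.9, 2.9, -1.2]
grip_width: 58.1
```

Request:
step_arm(
  targets=[
    [[0.001, 0, 0, 0], [0.002, 0, 0, 0], [0.002, 0, 0, 0], [0.002, 0, 0, 0], [0.002, 0, 0, 0]],
  ],
)

```text
time: 9.93
tool_pos: [582.7, -168.3, 55.6]
tcp_rot: [-0.51, 1.541, 2.808]
contact_force: [-4.7, 3.3, 5.6]
grip_width: 57.9
```

Run:
```python
from h import *
plan([])
c=cap('side'); Z=cloud(c); hsv=cv2.cvtColor(c['color'],cv2.COLOR_RGB2HSV)
m=(hsv[...,0]>18)&(hsv[...,0]<32)&(hsv[...,1]>180)&(hsv[...,2]>90); W=Z[m]; print(len(W),np.percentile(W[:,2],[50,90,97,99]).round(1))
save('h3.png',c['color'][190:330,260:380],4)
```

```text
at [ 582.7 -168.3   55.6] jaw yaw -79.9 tilt 1.7 F [-4.7  3.3  5.6] w 57.9 t 9.9333 j6 0.99
436 [ 76.1  79.8  81.2 146.8]
```

View pics/h3.png

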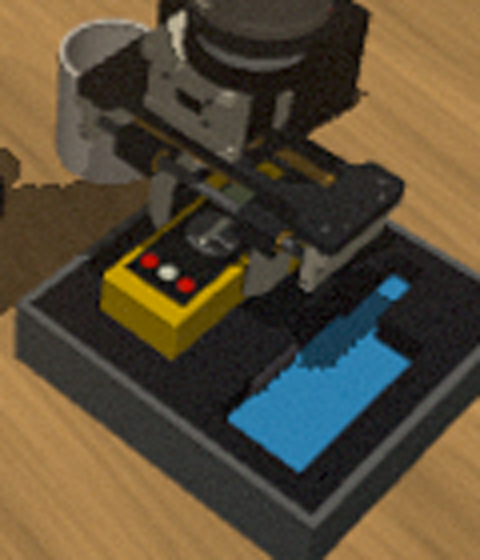

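The meter is in its cutout, its top at about 78–80 mm, and the radio cutout is clear. Next: release and press it from above with closed fingers.

Request:
step_arm(
  targets=[
    [[0, 0, 0, 0], [0, 0, 0, 0], [0, 0, 0, 0], [0, 0, 0, 0], [0, 0, 0, 0]],
  ],
  jaw=0,
)

```text
time: 10.4
tool_pos: [582.8, -168.5, 55.5]
tcp_rot: [-0.501, 1.542, 2.817]
contact_force: [0.9, -0.7, 1.1]
grip_width: 86.6
```

Request:
step_arm(
  targets=[
    [[-0.015, 0, 0, 0], [-0.03, 0, 0, 0], [-0.04, 0, 0, 0], [-0.05, 0, 0, 0], [-0.05, 0, 0, 0]],
  ],
)

```text
time: 10.82
tool_pos: [585.4, -169.5, 107.7]
tcp_rot: [-0.486, 1.545, 2.832]
contact_force: [0.6, 0.1, 0.4]
grip_width: 92.0
```

Request:
step_arm(
  targets=[
    [[0, 0, 0, 0], [0, 0, 0, 0], [0, 0, 0, 0], [0, 0, 0, 0], [0, 0, 0, 0]],
  ],
  jaw=1,
)

```text
time: 11.23
tool_pos: [585.1, -169.4, 107.1]
tcp_rot: [-0.488, 1.544, 2.83]
contact_force: [-0.5, 0.6, -0.5]
grip_width: 63.1
```

Request:
step_arm(
  targets=[
    [[0, 0, 0, 0], [0, 0, 0, 0], [0, 0, 0, 0], [0, 0, 0, 0], [0, 0, 0, 0]],
  ],
)

```text
time: 11.65
tool_pos: [585.1, -169.4, 107.0]
tcp_rot: [-0.489, 1.544, 2.829]
contact_force: [-0.3, -0.3, 0.2]
grip_width: 29.8
```

Run:
```python
from h import *
plan([(569,-172,80,-79.8)])
c=cap('side'); Z=cloud(c); hsv=cv2.cvtColor(c['color'],cv2.COLOR_RGB2HSV)
m=(hsv[...,0]>18)&(hsv[...,0]<32)&(hsv[...,1]>180)&(hsv[...,2]>90); W=Z[m]; k=W[:,2]<88;W=W[k]; print(len(W),np.percentile(W[:,2],[50,90,97]).round(1))
for xa in range(500,680,20):
    s=abs(W[:,0]-xa)<10; 
    if s.sum()>5: print(xa,s.sum(),np.percentile(W[s,2],[80,95]).round(1))
```

```text
at [ 585.1 -169.4  107. ] jaw yaw -79.9 tilt 1.52 F [-0.3 -0.3  0.2] w 29.8 t 11.65 j6 0.99
(569, -172, 80, -79.8) -> [0.0274 0.0001 0.0157] -0.1
519 [76.3 79.6 80.6]
500 110 [76.  79.2]
520 190 [79.2 80.3]
540 49 [79.3 80.2]
560 42 [77.9 79.1]
580 31 [78.5 79.9]
600 17 [78.4 79.1]
620 50 [78.5 80.2]
640 18 [79.3 80. ]
660 10 [79.  80.2]
```

Request:
step_arm(
  targets=[
    [[0.008, 0, 0.016, 0], [0.016, 0, 0.016, 0], [0.022, 0, 0.016, 0], [0.025, 0, 0.016, 0], [0.025, 0, 0.016, 0]],
  ],
)

```text
time: 12.12
tool_pos: [568.8, -171.8, 81.5]
tcp_rot: [-0.497, 1.543, 2.821]
contact_force: [0.4, 1.1, 1.1]
grip_width: 0.6
```

Request:
step_arm(
  targets=[
    [[0.002, 0, 0, 0], [0.004, 0, 0, 0], [0.006, 0, 0, 0], [0.006, 0, 0, 0], [0.006, 0, 0, 0]],
  ],
)

```text
time: 12.53
tool_pos: [569.4, -171.8, 78.2]
tcp_rot: [-0.49, 1.546, 2.828]
contact_force: [-4.3, 2.2, 16.6]
grip_width: 0.2
```

Request:
step_arm(
  targets=[
    [[0.003, 0, 0, 0], [0.005, 0, 0, 0], [0.005, 0, 0, 0], [0.005, 0, 0, 0], [0.005, 0, 0, 0]],
  ],
)

```text
time: 12.95
tool_pos: [569.5, -171.8, 78.1]
tcp_rot: [-0.457, 1.548, 2.861]
contact_force: [-13.2, 3.7, 32.1]
grip_width: 0.2
```

Request:
step_arm(
  targets=[
    [[-0.01, 0, 0, 0], [-0.03, 0, 0, 0], [-0.06, 0, 0, 0], [-0.1, 0, 0, 0], [-0.1, 0, 0, 0]],
  ],
  jaw=0,
)

```text
time: 13.37
tool_pos: [575.5, -173.8, 186.1]
tcp_rot: [-0.255, 1.562, 3.064]
contact_force: [0.8, -1.1, 1.3]
grip_width: 29.3
```

Run:
```python
from h import *
plan([(540,-130,300,-79.8),(480,60,300,-85),(500,200,290,-105),(541,235,200,-105)])
```

```text
at [ 575.5 -173.8  186.1] jaw yaw -79.8 tilt 0.52 F [ 0.8 -1.1  1.3] w 29.3 t 13.3667 j6 0.98
(540, -130, 300, -79.8) -> [-0.1135 -0.0496  0.0282] -0.0
(480, 60, 300, -85) -> [ 0.0007 -0.1976  0.0254] 5.2
(500, 200, 290, -105) -> [ 0.0099 -0.1377 -0.0322] 20.0
(541, 235, 200, -105) -> [ 0.0897 -0.0446 -0.0313] 0.0
```

Request:
step_arm(
  targets=[
    [[-0.03, -0.012, 0.007, 0], [-0.06, -0.025, 0.014, 0], [-0.09, -0.038, 0.02, 0], [-0.114, -0.05, 0.028, 0], [-0.114, -0.05, 0.028, 0]],
  ],
)

```text
time: 13.78
tool_pos: [541.1, -128.5, 306.8]
tcp_rot: [1.702, 1.568, -1.261]
contact_force: [0.5, -0.6, 0.6]
grip_width: 62.5
```

Request:
step_arm(
  targets=[
    [[0, -0.04, 0.005, 1], [0, -0.08, 0.01, 2], [0, -0.12, 0.015, 3], [0, -0.16, 0.02, 4], [0, -0.1976, 0.025, 5]],
  ],
)

```text
time: 14.2
tool_pos: [480.6, 63.2, 305.9]
tcp_rot: [1.902, 1.568, -1.149]
contact_force: [1.1, 0.2, -0.6]
grip_width: 90.9
```

Run:
```python
from h import *
plan([(510,210,295,-105),(545.2,234.3,190,-105),(545.2,234.3,64,-105)])
```

```text
at [480.6  63.2 305.9] jaw yaw -84.8 tilt 0.15 F [ 1.1  0.2 -0.6] w 90.9 t 14.2 j6 1.45
(510, 210, 295, -105) -> [ 0.0106 -0.1436 -0.0426] 20.2
(545.2, 234.3, 190, -105) -> [ 0.105  -0.0328 -0.0275] -0.0
(545.2, 234.3, 64, -105) -> [ 0.126  -0.0003  0.0002] 0.0
```

Tilt is back to 0.15°.

Request:
step_arm(
  targets=[
    [[0.003, -0.036, -0.011, 5], [0.006, -0.072, -0.022, 10], [0.01, -0.108, -0.033, 15], [0.01, -0.1436, -0.0426, 20.2], [0.01, -0.1436, -0.0426, 20.2]],
  ],
)

```text
time: 14.62
tool_pos: [510.2, 215.7, 294.2]
tcp_rot: [-2.777, 1.57, 0.102]
contact_force: [-0.8, -0.7, -1.3]
grip_width: 91.8
```

Request:
step_arm(
  targets=[
    [[0.025, -0.01, -0.007, 0], [0.05, -0.02, -0.014, 0], [0.08, -0.03, -0.021, 0], [0.1, -0.033, -0.0275, 0], [0.1, -0.033, -0.0275, 0]],
  ],
)

```text
time: 15.03
tool_pos: [544.0, 239.9, 188.7]
tcp_rot: [0.582, 1.562, -2.821]
contact_force: [-0.8, -0.4, -1.1]
grip_width: 92.0
```

Request:
step_arm(
  targets=[
    [[0, 0, 0, 0], [0, 0, 0, 0], [0, 0, 0, 0], [0, 0, 0, 0], [0, 0, 0, 0]],
  ],
)

```text
time: 15.45
tool_pos: [544.4, 239.9, 190.2]
tcp_rot: [0.596, 1.565, -2.808]
contact_force: [-1.3, -0.9, -0.3]
grip_width: 91.8
```

Run:
```python
from h import *
plan([(545.2,234.3,64,-105)])
```

```text
at [544.4 239.9 190.2] jaw yaw -105.0 tilt 0.33 F [-1.3 -0.9 -0.3] w 91.8 t 15.45 j6 2.12
(545.2, 234.3, 64, -105) -> [ 0.1262  0.0048 -0.0028] -0.0
```

Request:
step_arm(
  targets=[
    [[0.02, 0.005, -0.003, 0], [0.045, 0.005, -0.003, 0], [0.07, 0.005, -0.003, 0], [0.09, 0.005, -0.003, 0], [0.09, 0.005, -0.003, 0]],
  ],
)

```text
time: 15.87
tool_pos: [543.2, 233.4, 96.8]
tcp_rot: [0.568, 1.558, -2.836]
contact_force: [-1.0, -0.4, -0.2]
grip_width: 92.4
```

Request:
step_arm(
  targets=[
    [[0.01, 0, 0, 0], [0.02, 0, 0, 0], [0.03, 0, 0, 0], [0.033, 0, 0, 0], [0.033, 0, 0, 0]],
  ],
)

```text
time: 16.28
tool_pos: [542.5, 233.2, 63.1]
tcp_rot: [0.563, 1.557, -2.84]
contact_force: [0.2, 0.1, -0.2]
grip_width: 91.4
```

Run:
```python
from h import *
plan([(545.2,234.3,64,-105)])
c=cap('side'); save('r1.png',c['color'][130:230,170:280],5)
```

```text
at [542.5 233.2  63.1] jaw yaw -105.0 tilt 0.78 F [ 0.2  0.1 -0.2] w 91.4 t 16.2833 j6 2.11
(545.2, 234.3, 64, -105) -> [-0.0009 -0.0018 -0.0023] -0.0
```

View pics/r1.png

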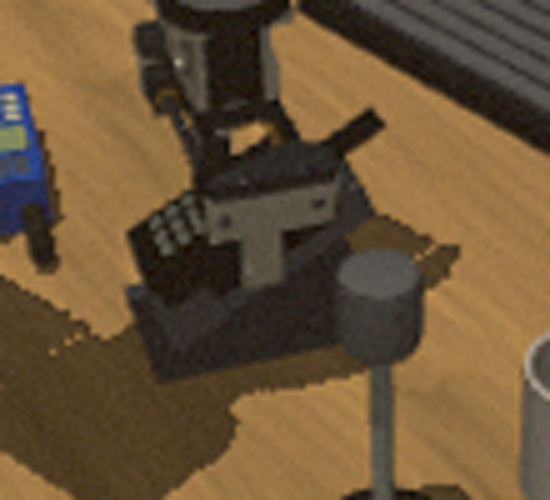

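The fingers straddle the black radio on the slope at crop (265,245), clear of the cheeks. Closing and lifting.

Request:
step_arm(
  targets=[
    [[-0.001, -0.0015, -0.002, 0], [-0.001, -0.0015, -0.002, 0], [-0.001, -0.0015, -0.002, 0], [-0.001, -0.0015, -0.002, 0], [-0.001, -0.0015, -0.002, 0]],
  ],
  jaw=1,
)

```text
time: 16.75
tool_pos: [545.3, 234.2, 65.0]
tcp_rot: [0.568, 1.559, -2.836]
contact_force: [-1.0, 0.0, 0.0]
grip_width: 63.0
```

Request:
step_arm(
  targets=[
    [[0, 0, 0, 0], [0, 0, 0, 0], [0, 0, 0, 0], [0, 0, 0, 0], [0, 0, 0, 0]],
  ],
)

```text
time: 17.17
tool_pos: [545.5, 234.5, 65.2]
tcp_rot: [0.545, 1.559, -2.859]
contact_force: [2.4, 1.9, 0.7]
grip_width: 53.8
```

Request:
step_arm(
  targets=[
    [[-0.01, 0, 0, 0], [-0.025, 0, 0, 0], [-0.045, 0, 0, 0], [-0.07, 0, 0, 0], [-0.1, 0, 0, 0]],
  ],
)

```text
time: 17.58
tool_pos: [545.0, 234.0, 164.8]
tcp_rot: [0.582, 1.554, -2.822]
contact_force: [0.3, 0.4, -2.3]
grip_width: 53.9
```

Request:
step_arm(
  targets=[
    [[-0.04, 0, 0, 0], [-0.08, 0, 0, 0], [-0.11, 0, 0, 0], [-0.13, 0, 0, 0], [-0.13, 0, 0, 0]],
  ],
)

```text
time: 18.0
tool_pos: [548.2, 234.7, 300.1]
tcp_rot: [0.697, 1.562, -2.707]
contact_force: [0.1, 0.9, -2.3]
grip_width: 53.9
```

Run:
```python
from h import *
plan([(480,60,305,-90),(470,-135,305,-80),(430,-320,290,-80),(430,-420,150,-80),(430,-420,60,-80)])
```

```text
at [548.2 234.7 300.1] jaw yaw -105.0 tilt 0.5 F [ 0.1  0.9 -2.3] w 53.9 t 18.0 j6 2.11
(480, 60, 305, -90) -> [-0.0037  0.1864  0.0205] -15.0
(470, -135, 305, -80) -> [0.0008 0.195  0.01  ] -10.0
(430, -320, 290, -80) -> [0.016  0.1752 0.0714] -0.0
(430, -420, 150, -80) -> [0.1404 0.0982 0.0162] -0.0
(430, -420, 60, -80) -> [ 0.09   -0.0002 -0.0008] -0.0
```

Request:
step_arm(
  targets=[
    [[-0.004, 0.037, 0.004, -3], [-0.004, 0.075, 0.008, -6], [-0.004, 0.112, 0.012, -9], [-0.004, 0.15, 0.016, -12], [-0.004, 0.186, 0.02, -15]],
  ],
)

```text
time: 18.42
tool_pos: [478.4, 58.6, 303.3]
tcp_rot: [0.332, 1.558, -2.807]
contact_force: [0.3, -1.0, -2.9]
grip_width: 53.8
```

Request:
step_arm(
  targets=[
    [[0, 0.04, 0.002, -2], [0, 0.08, 0.004, -4], [0, 0.12, 0.006, -6], [0, 0.16, 0.008, -8], [0, 0.195, 0.01, -10]],
  ],
)

```text
time: 18.83
tool_pos: [467.0, -138.5, 302.4]
tcp_rot: [0.031, 1.554, -2.933]
contact_force: [1.8, -0.2, -3.0]
grip_width: 54.1
```

Request:
step_arm(
  targets=[
    [[0, 0.035, 0.014, 0], [0.004, 0.07, 0.028, 0], [0.008, 0.105, 0.042, 0], [0.012, 0.14, 0.056, 0], [0.016, 0.175, 0.071, 0]],
  ],
)

```text
time: 19.25
tool_pos: [426.2, -324.4, 285.5]
tcp_rot: [-0.146, 1.552, -3.11]
contact_force: [1.0, -0.4, -3.1]
grip_width: 54.3
```

Request:
step_arm(
  targets=[
    [[0.03, 0.025, 0.004, 0], [0.06, 0.05, 0.008, 0], [0.09, 0.08, 0.012, 0], [0.11, 0.098, 0.016, 0], [0.12, 0.098, 0.016, 0]],
  ],
)

```text
time: 19.67
tool_pos: [422.4, -425.2, 159.4]
tcp_rot: [-0.365, 1.545, 2.952]
contact_force: [-1.1, 1.3, -3.5]
grip_width: 53.7
```

Run:
```python
from h import *
plan([(430,-420,60,-80)])
```

```text
at [ 422.4 -425.2  159.4] jaw yaw -80.0 tilt 1.49 F [-1.1  1.3 -3.5] w 53.7 t 19.6667 j6 0.49
(430, -420, 60, -80) -> [ 0.0992 -0.0029 -0.0108] 0.0
```

Request:
step_arm(
  targets=[
    [[0.03, 0, 0, 0], [0.06, 0, 0, 0], [0.09, 0, 0, 0], [0.112, 0, 0, 0], [0.112, 0, 0, 0]],
  ],
)

```text
time: 20.08
tool_pos: [416.4, -420.5, 41.5]
tcp_rot: [-0.595, 1.534, 2.722]
contact_force: [-0.5, 1.1, -3.6]
grip_width: 54.2
```

Request:
step_arm(
  targets=[
    [[0.003, 0, -0.001, 0], [0.006, 0, -0.002, 0], [0.009, 0, -0.004, 0], [0.012, 0, -0.006, 0], [0.012, 0, -0.006, 0]],
  ],
)

```text
time: 20.5
tool_pos: [423.2, -418.6, 31.5]
tcp_rot: [-0.596, 1.536, 2.721]
contact_force: [-0.1, 3.2, 2.3]
grip_width: 53.6
```

Request:
step_arm(
  targets=[
    [[0.003, 0, -0.0025, 0], [0.006, 0, -0.005, 0], [0.009, 0, -0.0075, 0], [0.01, 0, -0.008, 0], [0.01, 0, -0.008, 0]],
  ],
)

```text
time: 20.92
tool_pos: [432.5, -417.5, 22.7]
tcp_rot: [-0.568, 1.54, 2.749]
contact_force: [2.6, 2.1, 3.8]
grip_width: 53.7
```

Pivoting flat at only 4–7 N. Continuing.

Request:
step_arm(
  targets=[
    [[0.003, 0, -0.003, 0], [0.006, 0, -0.005, 0], [0.008, 0, -0.006, 0], [0.008, 0, -0.006, 0], [0.008, 0, -0.006, 0]],
  ],
)

```text
time: 21.33
tool_pos: [439.0, -416.8, 14.8]
tcp_rot: [-0.546, 1.542, 2.772]
contact_force: [4.1, -0.6, 2.9]
grip_width: 54.0
```

Request:
step_arm(
  targets=[
    [[0.002, 0, 0, 0], [0.003, 0, 0, 0], [0.004, 0, 0, 0], [0.004, 0, 0, 0], [0.004, 0, 0, 0]],
  ],
)

```text
time: 21.75
tool_pos: [439.4, -416.9, 11.0]
tcp_rot: [-0.537, 1.543, 2.781]
contact_force: [3.4, 0.5, 3.5]
grip_width: 53.5
```

Run:
```python
from h import *
plan([])
c=cap('top'); W=cloud(c); b=(W[...,0]>330)&(W[...,0]<600)&(W[...,1]<-340)&(W[...,1]>-520)
c2=cap('side'); save('r2.png',c2['color'][230:384,180:360],4)
```

```text
at [ 439.4 -416.9   11. ] jaw yaw -79.9 tilt 1.6 F [3.4 0.5 3.5] w 53.5 t 21.75 j6 0.53
```

View pics/r2.png

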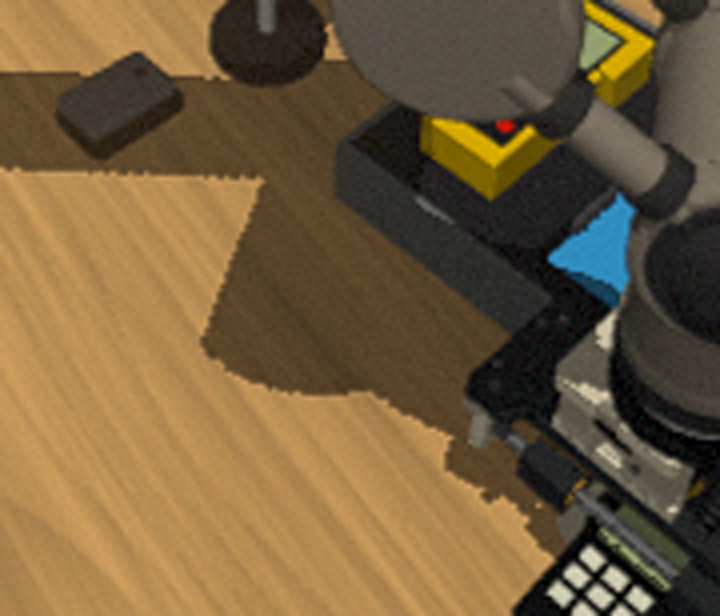

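Request:
step_arm(
  targets=[
    [[0, 0, 0, 0], [0, 0, 0, 0], [0, 0, 0, 0], [0, 0, 0, 0], [0, 0, 0, 0]],
  ],
  jaw=0,
)

```text
time: 22.27
tool_pos: [438.9, -416.8, 10.6]
tcp_rot: [-0.55, 1.542, 2.768]
contact_force: [-0.1, 0.1, 0.2]
grip_width: 82.7
```

Request:
step_arm(
  targets=[
    [[-0.02, 0, 0, 0], [-0.05, 0, 0, 0], [-0.08, 0, 0, 0], [-0.11, 0, 0, 0], [-0.11, 0, 0, 0]],
  ],
)

```text
time: 22.68
tool_pos: [444.0, -420.5, 126.9]
tcp_rot: [-0.29, 1.551, 3.028]
contact_force: [0.8, -1.6, 0.2]
grip_width: 91.9
```

Request:
step_arm(
  targets=[
    [[-0.02, 0.03, 0.03, 0], [-0.03, 0.055, 0.06, 0], [-0.04, 0.08, 0.09, 0], [-0.04, 0.1, 0.11, 0], [-0.04, 0.1, 0.11, 0]],
  ],
)

```text
time: 23.1
tool_pos: [349.5, -543.6, 169.0]
tcp_rot: [-0.095, 1.55, -3.067]
contact_force: [-0.0, 1.2, -0.3]
grip_width: 91.5
```

```bash
cat > flat.py <<'E'
from h import *
c=cap('top'); np.save('top2.npy',c,allow_pickle=True); W=cloud(c); Z=W[...,2]
b=(W[...,0]>330)&(W[...,0]<620)&(W[...,1]<-345)&(W[...,1]>-500)
f=b&(Z>38)&(Z<52); print('body+?',rectm(f,c,45), 'z',np.percentile(Z[f],[5,50,95]).round(1))
hsv=cv2.cvtColor(c['color'],cv2.COLOR_RGB2HSV)
o=b&(hsv[...,0]<12)&(hsv[...,1]>190)&(hsv[...,2]>130)&(Z>20); print('knob',W[o].mean(0).round(1),o.sum())
im=c['color'][190:290,350:480]; save('flat.png',im,5)
s=cap('side'); np.save('side2.npy',s,allow_pickle=True)
plan([])
E
python3 flat.py
```

```text
body+? (array([ 434.7, -415.6,  131.1,   56.9,   10. ]), np.int32(717)) z [40.8 45.7 49.8]
knob [ 497.8 -415.4   41.6] 2
at [ 352.8 -539.   167.7] jaw yaw -80.1 tilt 1.19 F [ 0.1  1.3 -0.1] w 92.0 t 23.2 j6 0.3
```

View pics/flat.png

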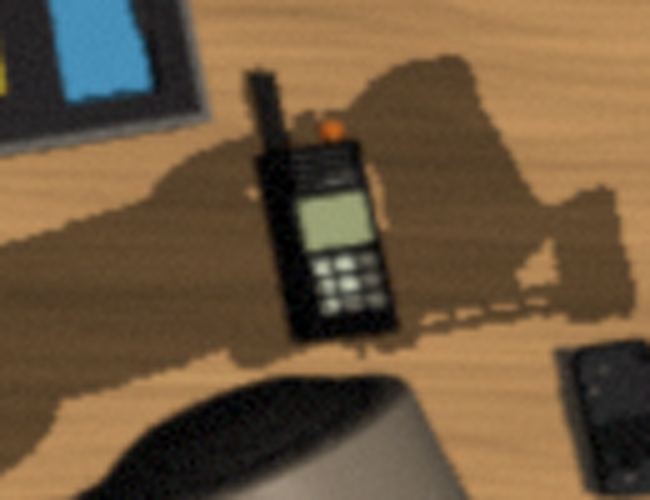

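Run:
```python
from h import *
for n in('side','top'):
    c=np.load(n+'2.npy',allow_pickle=True).item(); W=cloud(c); Z=W[...,2]
    b=(W[...,0]>330)&(W[...,0]<620)&(W[...,1]<-345)&(W[...,1]>-500)
    f=b&(Z>40)&(Z<52); print(n,rectm(f,c,45))
    t=np.radians(10); ex=np.array([np.cos(t),np.sin(t)]); ey=np.array([-ex[1],ex[0]])
    P=W[f][:,:2]-[429,-416.6]; lx=P@ex; ly=P@ey
    s=abs(ly+20)<6; s2=abs(ly-15)<8
    print(' -x end',np.percentile(lx,1).round(1),'+x end at antenna side',np.percentile(lx[s2],99).round(1),'y',np.percentile(ly,[1,99]).round(1))
    g=b&(Z>15)&(Z<30); P=W[g][:,:2]-[429,-416.6]; lx=P@ex; ly=P@ey; s=lx>65; print(' antenna tip',np.percentile(lx[s],97).round(1) if s.any() else None,'y',np.median(ly[s]).round(1))
plan([(429,-416.6,130,-80),(429,-416.6,24.5,-80)])
```

```text
side (array([ 378.9, -408.3,   22.5,   11.6,  145.6]), np.int32(57))
 -x end -58.4 +x end at antenna side -41.3 y [ 5.3 23.6]
 antenna tip 107.8 y 17.1
top (array([ 434. , -416.6,  129.4,   55.2,   10. ]), np.int32(690))
 -x end -58.3 +x end at antenna side 57.8 y [-28.2  25.2]
 antenna tip 107.8 y 15.3
at [ 352.8 -539.   167.7] jaw yaw -80.1 tilt 1.19 F [ 0.1  1.3 -0.1] w 92.0 t 23.2 j6 0.3
(429, -416.6, 130, -80) -> [ 0.0365 -0.1071 -0.0969] -0.1
(429, -416.6, 24.5, -80) -> [ 0.1055  0.0007 -0.0021] -0.0
```

Request:
step_arm(
  targets=[
    [[0.008, -0.027, -0.025, 0], [0.016, -0.054, -0.05, 0], [0.025, -0.08, -0.075, 0], [0.036, -0.107, -0.097, 0], [0.036, -0.107, -0.097, 0]],
  ],
)

```text
time: 23.62
tool_pos: [431.6, -408.5, 127.8]
tcp_rot: [-0.607, 1.545, 2.714]
contact_force: [0.2, 0.1, -0.0]
grip_width: 91.9
```

Request:
step_arm(
  targets=[
    [[0, 0, 0, 0], [0, 0, 0, 0], [0, 0, 0, 0], [0, 0, 0, 0], [0, 0, 0, 0]],
  ],
)

```text
time: 24.03
tool_pos: [431.3, -409.4, 128.0]
tcp_rot: [-0.592, 1.546, 2.728]
contact_force: [-0.4, 0.1, 0.5]
grip_width: 91.8
```

Run:
```python
from h import *
plan([(429,-417,24.5,-80)])
```

```text
at [ 431.3 -409.4  128. ] jaw yaw -79.8 tilt 1.44 F [-0.4  0.1  0.5] w 91.8 t 24.0333 j6 0.52
(429, -417, 24.5, -80) -> [0.1034 0.0085 0.0014] 0.2
```

Request:
step_arm(
  targets=[
    [[0.02, 0.0085, 0.001, 0.2], [0.045, 0.0085, 0.001, 0.2], [0.075, 0.0085, 0.001, 0.2], [0.099, 0.0085, 0.001, 0.2], [0.099, 0.0085, 0.001, 0.2]],
  ],
)

```text
time: 24.45
tool_pos: [426.8, -415.2, 24.3]
tcp_rot: [-0.709, 1.538, 2.606]
contact_force: [-1.3, 1.9, -0.5]
grip_width: 92.1
```

Request:
step_arm(
  targets=[
    [[0, 0, 0, 0], [0, 0, 0, 0], [0, 0, 0, 0], [0, 0, 0, 0], [0, 0, 0, 0]],
  ],
)

```text
time: 24.87
tool_pos: [427.3, -415.9, 25.7]
tcp_rot: [-0.679, 1.54, 2.635]
contact_force: [-0.2, 0.2, 0.2]
grip_width: 91.5
```

Run:
```python
from h import *
plan([(429,-417,24.5,-80)])
```

```text
at [ 427.3 -415.9   25.7] jaw yaw -80.1 tilt 1.76 F [-0.2  0.2  0.2] w 91.5 t 24.8667 j6 0.51
(429, -417, 24.5, -80) -> [ 0.0011  0.0014 -0.0015] -0.1
```

Request:
step_arm(
  targets=[
    [[0.001, 0.001, -0.0015, -0.1], [0.001, 0.001, -0.0015, -0.1], [0.001, 0.001, -0.0015, -0.1], [0.001, 0.001, -0.0015, -0.1], [0.001, 0.001, -0.0015, -0.1]],
  ],
  jaw=1,
)

```text
time: 25.28
tool_pos: [428.9, -416.5, 24.6]
tcp_rot: [-0.68, 1.54, 2.636]
contact_force: [-0.2, -0.4, -0.4]
grip_width: 63.2
```

Request:
step_arm(
  targets=[
    [[0, 0, 0, 0], [0, 0, 0, 0], [0, 0, 0, 0], [0, 0, 0, 0], [0, 0, 0, 0]],
  ],
)

```text
time: 25.7
tool_pos: [429.0, -416.7, 24.6]
tcp_rot: [-0.674, 1.54, 2.643]
contact_force: [-0.1, -1.8, -2.0]
grip_width: 53.5
```

Run:
```python
from h import *
plan([(429,-417,130,-80),(500,-345,140,-80),(577,-273.6,140,-79.8)])
```

```text
at [ 429.  -416.7   24.6] jaw yaw -80.0 tilt 1.75 F [-0.1 -1.8 -2. ] w 53.5 t 25.7 j6 0.51
(429, -417, 130, -80) -> [-0.1054 -0.0017  0.0026] 0.0
(500, -345, 140, -80) -> [-0.0108 -0.0588 -0.0822] 0.0
(577, -273.6, 140, -79.8) -> [-0.001  -0.0569 -0.0882] -0.2
```

Request:
step_arm(
  targets=[
    [[-0.02, 0, 0, 0], [-0.05, 0, 0.001, 0], [-0.08, -0.001, 0.002, 0], [-0.105, -0.0015, 0.0025, 0], [-0.105, -0.0015, 0.0025, 0]],
  ],
)

```text
time: 26.12
tool_pos: [430.7, -419.0, 134.7]
tcp_rot: [-0.541, 1.548, 2.775]
contact_force: [1.8, -1.5, -3.2]
grip_width: 53.7
```

Request:
step_arm(
  targets=[
    [[-0.002, -0.023, -0.034, 0], [-0.005, -0.046, -0.068, 0], [-0.005, -0.07, -0.102, 0], [-0.005, -0.093, -0.136, 0], [-0.005, -0.11, -0.165, 0]],
  ],
)

```text
time: 26.53
tool_pos: [574.8, -278.7, 135.6]
tcp_rot: [-0.6, 1.544, 2.717]
contact_force: [1.1, 0.5, -3.2]
grip_width: 54.1
```

Request:
step_arm(
  targets=[
    [[0, 0, 0, 0], [0, 0, 0, 0], [0, 0, 0, 0], [0, 0, 0, 0], [0, 0, 0, 0]],
  ],
)

```text
time: 26.95
tool_pos: [573.8, -279.9, 135.3]
tcp_rot: [-0.595, 1.544, 2.72]
contact_force: [0.4, 0.9, -3.6]
grip_width: 54.2
```

Run:
```python
from h import *
plan([(577,-273.6,85,-79.8)])
```

```text
at [ 573.8 -279.9  135.3] jaw yaw -80.0 tilt 1.55 F [ 0.4  0.9 -3.6] w 54.2 t 26.95 j6 0.83
(577, -273.6, 85, -79.8) -> [ 0.0502 -0.0049 -0.0054] -0.2
```

Request:
step_arm(
  targets=[
    [[0.015, -0.005, -0.0054, -0.2], [0.03, -0.005, -0.0054, -0.2], [0.042, -0.005, -0.0054, -0.2], [0.049, -0.005, -0.0054, -0.2], [0.049, -0.005, -0.0054, -0.2]],
  ],
)

```text
time: 27.37
tool_pos: [575.5, -273.8, 84.5]
tcp_rot: [-0.61, 1.54, 2.707]
contact_force: [0.0, 0.5, -3.4]
grip_width: 53.9
```

Request:
step_arm(
  targets=[
    [[0, 0, 0, 0], [0, 0, 0, 0], [0, 0, 0, 0], [0, 0, 0, 0], [0, 0, 0, 0]],
  ],
)

```text
time: 27.78
tool_pos: [575.8, -274.0, 85.1]
tcp_rot: [-0.607, 1.541, 2.71]
contact_force: [-0.3, 0.1, -3.0]
grip_width: 54.0
```

Run:
```python
from h import *
plan([(577,-273.6,74,-79.8)])
```

```text
at [ 575.8 -274.    85.1] jaw yaw -79.9 tilt 1.68 F [-0.3  0.1 -3. ] w 54.0 t 27.7833 j6 0.83
(577, -273.6, 74, -79.8) -> [ 0.0111 -0.     -0.0015] -0.1
```

Request:
step_arm(
  targets=[
    [[0.004, 0, -0.0015, 0], [0.008, 0, -0.0017, 0], [0.011, 0, -0.0017, 0], [0.011, 0, -0.0017, 0], [0.011, 0, -0.0017, 0]],
  ],
)

```text
time: 28.2
tool_pos: [576.9, -273.4, 73.6]
tcp_rot: [-0.61, 1.541, 2.708]
contact_force: [0.7, -0.4, -1.5]
grip_width: 53.6
```

Request:
step_arm(
  targets=[
    [[0.001, 0, 0, 0], [0.002, 0, 0, 0], [0.003, 0, 0, 0], [0.004, 0, 0, 0], [0.004, 0, 0, 0]],
  ],
)

```text
time: 28.62
tool_pos: [576.8, -273.2, 69.6]
tcp_rot: [-0.617, 1.54, 2.7]
contact_force: [0.2, 0.4, -1.1]
grip_width: 53.6
```

Run:
```python
from h import *
plan([(577,-273.6,66,-79.8)]); print(bot.get_obs()['moment'])
```

```text
at [ 576.8 -273.2   69.6] jaw yaw -79.9 tilt 1.75 F [ 0.2  0.4 -1.1] w 53.6 t 28.6167 j6 0.84
(577, -273.6, 66, -79.8) -> [ 0.0036  0.0005 -0.0002] -0.1
[-0.01323439  0.17594576  0.00412437]
```

Request:
step_arm(
  targets=[
    [[0.001, 0.0003, 0, 0], [0.002, 0.0003, 0, 0], [0.003, 0.0003, 0, 0], [0.004, 0.0003, 0, 0], [0.004, 0.0003, 0, 0]],
  ],
)

```text
time: 29.03
tool_pos: [576.9, -272.7, 65.5]
tcp_rot: [-0.648, 1.54, 2.67]
contact_force: [0.6, 4.3, 1.3]
grip_width: 54.0
```

Request:
step_arm(
  targets=[
    [[0.001, 0, 0, 0], [0.002, 0, 0, 0], [0.003, 0, 0, 0], [0.004, 0, 0, 0], [0.004, 0, 0, 0]],
  ],
)

```text
time: 29.45
tool_pos: [576.8, -272.7, 61.0]
tcp_rot: [-0.649, 1.54, 2.668]
contact_force: [0.8, 1.2, 0.4]
grip_width: 53.7
```

Request:
step_arm(
  targets=[
    [[0.001, 0, 0, 0], [0.002, 0, 0, 0], [0.003, 0, 0, 0], [0.0035, 0, 0, 0], [0.0035, 0, 0, 0]],
  ],
)

```text
time: 29.87
tool_pos: [576.5, -272.6, 57.2]
tcp_rot: [-0.649, 1.539, 2.669]
contact_force: [0.6, 1.4, -0.2]
grip_width: 54.0
```

Run:
```python
from h import *
plan([(577,-273.6,55,-79.8)]); print(bot.get_obs()['moment'])
c=cap('side'); save('k1.png',c['color'][200:345,265:400],4)
```

```text
at [ 576.5 -272.6   57.2] jaw yaw -79.9 tilt 1.79 F [ 0.6  1.4 -0.2] w 54.0 t 29.8667 j6 0.84
(577, -273.6, 55, -79.8) -> [ 0.0021  0.0011 -0.0003] -0.1
[0.32919646 0.11591004 0.0941073 ]
```

Request:
step_arm(
  targets=[
    [[0.001, 0, 0, 0], [0.002, 0, 0, 0], [0.002, 0, 0, 0], [0.002, 0, 0, 0], [0.002, 0, 0, 0]],
  ],
)

```text
time: 30.33
tool_pos: [576.4, -272.6, 55.0]
tcp_rot: [-0.649, 1.539, 2.669]
contact_force: [1.6, 2.3, -1.1]
grip_width: 54.1
```

Request:
step_arm(
  targets=[
    [[0, 0, 0, 0], [0, 0, 0, 0], [0, 0, 0, 0], [0, 0, 0, 0], [0, 0, 0, 0]],
  ],
  jaw=0,
)

```text
time: 30.75
tool_pos: [576.4, -272.8, 55.0]
tcp_rot: [-0.643, 1.539, 2.674]
contact_force: [-0.1, 0.1, 0.5]
grip_width: 82.5
```

Request:
step_arm(
  targets=[
    [[-0.015, 0, 0, 0], [-0.03, 0, 0, 0], [-0.04, 0, 0, 0], [-0.05, 0, 0, 0], [-0.05, 0, 0, 0]],
  ],
)

```text
time: 31.17
tool_pos: [578.9, -274.2, 107.4]
tcp_rot: [-0.627, 1.544, 2.69]
contact_force: [-0.3, 0.7, -0.0]
grip_width: 92.0
```

Request:
step_arm(
  targets=[
    [[0, 0, 0, 0], [0, 0, 0, 0], [0, 0, 0, 0], [0, 0, 0, 0], [0, 0, 0, 0]],
  ],
  jaw=1,
)

```text
time: 31.58
tool_pos: [578.6, -274.0, 106.8]
tcp_rot: [-0.631, 1.542, 2.687]
contact_force: [-0.2, 0.0, -0.1]
grip_width: 63.0
```

Request:
step_arm(
  targets=[
    [[0, 0, 0, 0], [0, 0, 0, 0], [0, 0, 0, 0], [0, 0, 0, 0], [0, 0, 0, 0]],
  ],
)

```text
time: 32.0
tool_pos: [578.6, -274.0, 106.8]
tcp_rot: [-0.632, 1.542, 2.686]
contact_force: [0.6, -0.6, -0.1]
grip_width: 29.7
```

Run:
```python
from h import *
plan([(569,-275,77,-79.8)])
```

```text
at [ 578.6 -274.   106.8] jaw yaw -79.9 tilt 1.63 F [ 0.6 -0.6 -0.1] w 29.7 t 32.0 j6 0.84
(569, -275, 77, -79.8) -> [ 0.03   -0.0002  0.0089] -0.1
```

Request:
step_arm(
  targets=[
    [[0.008, 0, 0.009, 0], [0.016, 0, 0.009, 0], [0.023, 0, 0.009, 0], [0.027, 0, 0.009, 0], [0.027, 0, 0.009, 0]],
  ],
)

```text
time: 32.42
tool_pos: [568.7, -274.8, 78.5]
tcp_rot: [-0.643, 1.54, 2.675]
contact_force: [0.3, 0.5, -0.3]
grip_width: 1.2
```

Request:
step_arm(
  targets=[
    [[0.002, 0, 0, 0], [0.004, 0, 0, 0], [0.006, 0, 0, 0], [0.006, 0, 0, 0], [0.006, 0, 0, 0]],
  ],
)

```text
time: 32.83
tool_pos: [569.0, -274.9, 75.3]
tcp_rot: [-0.633, 1.542, 2.685]
contact_force: [-5.2, 2.7, 14.1]
grip_width: 0.2
```

Request:
step_arm(
  targets=[
    [[0.002, 0, 0, 0], [0.004, 0, 0, 0], [0.004, 0, 0, 0], [0.004, 0, 0, 0], [0.004, 0, 0, 0]],
  ],
)

```text
time: 33.25
tool_pos: [569.1, -274.9, 75.2]
tcp_rot: [-0.61, 1.544, 2.708]
contact_force: [-8.2, 5.7, 23.4]
grip_width: 0.5
```

Request:
step_arm(
  targets=[
    [[0.002, 0, 0, 0], [0.003, 0, 0, 0], [0.003, 0, 0, 0], [0.003, 0, 0, 0], [0.003, 0, 0, 0]],
  ],
)

```text
time: 33.67
tool_pos: [569.5, -275.1, 75.2]
tcp_rot: [-0.592, 1.547, 2.726]
contact_force: [-5.4, 2.5, 18.2]
grip_width: 0.6
```

Request:
step_arm(
  targets=[
    [[-0.01, 0, 0, 0], [-0.03, 0, 0, 0], [-0.06, 0, 0, 0], [-0.1, 0, 0, 0], [-0.13, 0, 0, 0]],
  ],
)

```text
time: 34.08
tool_pos: [572.9, -276.5, 208.1]
tcp_rot: [-0.579, 1.549, 2.74]
contact_force: [0.3, -0.5, -0.3]
grip_width: 0.3
```

Request:
step_arm(
  targets=[
    [[0, 0.025, 0.033, 0], [0, 0.05, 0.066, 0], [0, 0.075, 0.1, 0], [0, 0.1, 0.13, 0], [0, 0.12, 0.16, 0]],
  ],
)

```text
time: 34.5
tool_pos: [435.3, -424.7, 210.1]
tcp_rot: [-0.539, 1.55, 2.779]
contact_force: [0.5, -0.8, 0.1]
grip_width: 0.3
```

Request:
step_arm(
  targets=[
    [[0, 0.02, 0.01, 0], [0, 0.04, 0.02, 0], [0, 0.05, 0.03, 0], [0, 0.05, 0.03, 0], [0, 0.05, 0.03, 0]],
  ],
)

```text
time: 34.92
tool_pos: [414.4, -479.0, 209.9]
tcp_rot: [-0.576, 1.55, 2.742]
contact_force: [0.6, 0.7, -0.1]
grip_width: 0.6
```

```bash
cat > chk.py <<'E'
from h import *
c=cap('top'); W=cloud(c); Z=W[...,2]; b=np.zeros(Z.shape,bool); b[130:240,290:405]=1
b&=(W[...,0]<715)&(W[...,1]<-80)&(W[...,1]>-345)
me=b&(Z>66)&(Z<92)&(W[...,1]>-222+ (W[...,0]-588)*.18); ra=b&(Z>66)&(Z<85)&(W[...,1]<=-222+(W[...,0]-588)*.18)
for nm,m,z in(('meter',me,78),('radio',ra,75)):
    print(nm,rectm(m,c,z),'z med',np.median(Z[m]).round(1)); P=W[m]; A=np.c_[P[:,:2]-P[:,:2].mean(0),np.ones(len(P))]; s=np.linalg.lstsq(A,P[:,2],rcond=None)[0]; print(' slope',s[:2].round(3))
print('foam z',np.median(Z[b&(Z>44)&(Z<56)]).round(1))
for nm,(u0,u1,v0,v1),z0,z in(('mug',(268,300,150,190),60,90),('mic head',(262,292,185,228),150,200),('mouse',(262,292,230,268),15,31),('batt',(252,314,110,145),70,98)):
    m=np.zeros(Z.shape,bool); m[v0:v1,u0:u1]=True; print(nm,rectm(m&(Z>z0),c,z))
s=cap('side'); A=cv2.resize(c['color'][130:240,290:400],(440,440),interpolation=cv2.INTER_CUBIC); B=cv2.resize(s['color'][190:345,260:400],(360,440),interpolation=cv2.INTER_CUBIC)
save('end.png',np.hstack([A,B])); plan([])
E
python3 chk.py
```

```text
meter (array([ 580.4, -167.2,  150. ,   74.4,   10.6]), np.int32(1036)) z med 78.9
 slope [ 0.004 -0.032]
radio (array([ 581. , -269.7,  130.9,   55.5,   10.4]), np.int32(732)) z med 75.5
 slope [-0.007  0.002]
foam z 50.4
mug (array([630.1, -10.2,  89.5,  75.3, 139.2]), np.int32(206))
mic head (array([497.3,   9.6,  42.4,  42. , 136.2]), np.int32(213))
mouse (array([382.9,   8. ,  72.9,  47.2,   7.5]), np.int32(351))
batt (array([761.6,  -4. , 146.6,  69.3,  91. ]), np.int32(1094))
at [ 415.2 -478.   210.1] jaw yaw -79.8 tilt 1.2 F [ 1.   1.1 -0.5] w 0.2 t 35.0167 j6 0.42
```

View pics/end.png

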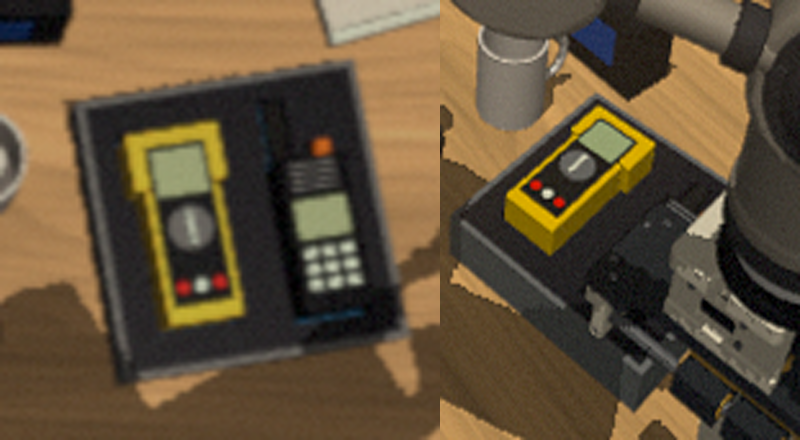

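Run:
```python
from h import *
c=cap('top'); W=cloud(c); Z=W[...,2]
t=np.radians(10.2); ex=np.array([np.cos(t),np.sin(t)]); ey=np.array([-ex[1],ex[0]])
for nm,o,hx,hy in(('meter',[583,-168.5],70,25),('radio',[577,-273],55,22)):
    P=W[(Z>60)&(Z<95)]; d=P[:,:2]-o; x=d@ex; y=d@ey; k=(abs(x)<hx)&(abs(y)<hy)
    A=np.c_[x,y,np.ones(len(x))][k]; z=P[k,2]
    s=np.linalg.lstsq(A,z,rcond=None)[0]; r=abs(z-A@s)<2.5; s=np.linalg.lstsq(A[r],z[r],rcond=None)[0]; print(nm,k.sum(),s.round(4))
```

```text
meter 749 [4.20000e-03 1.00000e-03 7.95143e+01]
radio 516 [1.50000e-03 2.60000e-03 7.58519e+01]
```

Both parts are flat, with slopes under 0.005. Handing in.

```bash
python3 -c "
from plant import bot
print(bot.close_job())"
```

```text
the job is handed in; nothing more can be done
None
```

I pressed the yellow meter and the black radio into their own cutouts, face up, let go of both, and handed the job in at about 35 s. The hand-in reported no verdict.

I put the meter straight into its cutout. I lifted the radio off the stand and pivoted it flat on the free table. I then gripped it again and put it in its cutout. I pressed each from above with closed fingers, the meter at up to 32 N and the radio at up to 23 N.

**Last checks:**
- **Seated:** the fingertips met the meter's top at 78.1 mm and the radio's at 75.2 mm (78 and 75 when home). The camera reads about 1 mm higher, as it did at the start.
- **Tilt and direction:** a fit over the parts' faces gave slopes under 0.005 rad. Both lie within about 0.5° of the cutouts' direction.
- **Bystanders:** the mug, microphone, mouse and battery are within about 2 mm of where they started. The gripper is clear of everything.

**Checks that disagreed or fell short:**
- **Meter tilt:** a first slope fit gave 0.032 rad sideways. It had taken in the meter's side walls, and the fit over the face alone cleared it.
- **Sideways position:** the final camera centres differ from my cutout estimates by about 4 mm for the meter and 2 mm for the radio, taking off 6 mm for the radio's knob. Both went in without jamming and have only 2.5 mm of play. I put the gap down to the camera and side walls in the outline.
- **Side camera:** the gripper hid the radio in the last side picture, so its final check rests on the top camera and the contact height.

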